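Cap the reagent cartridges and put them away in the bench cooler

TASK

Put the reagents away for the night: cap every white cartridge on the bench with the grey cap that fits its neck, before tipping it, then slide the cooler's clear cover fully open and stow the cartridges in the cooler, tipping each one plain end first under the fixed hood and righting it so that it stands level on the cooler floor with its cap still on. Then slide the cover fully shut; a cap whose cartridge is not there is not needed, and the other things on the bench stay where they are.

Things in the scene. Friction and masses are not known exactly. Their poses are not given: they have to be found in the camera images.
- cooler: white bench-top reagent cooler, fixed: an open-topped box 199 mm long (x) and 256 mm wide (y). Origin: centre of its underside; x points from its front wall (robot's side) to its back. Inside: floor 30 mm above the origin, x -87.5 to +87.5 mm, y -116 to +116 mm; walls 12 mm; front wall top at 100 mm; side walls follow the slope. The top slopes up to the back by 8 degrees (0.138 rad).
- hood_edge (a point): middle of the lower front edge of the cooler's fixed hood, a 5 mm sheet that roofs the cooler from here (cooler x +27.5, z 116 mm) to its back wall (underside z 124 mm there). Only the front 115 mm is open on top: a 150 mm cartridge goes in with its plain end tipped down 25 to 40 degrees, slid under the hood, then levelled.
- bay_left (a point): floor of the left bay, halfway between front and back wall: cooler x 0, y +72, z 30 mm. Three bays lie under the hood, parted by two upright 5 mm partitions at cooler y -36 and +36 mm that run from the hood's front edge to the back wall, 66 mm high; in front of the hood the floor is undivided. A cartridge stands here with its long side along cooler x.
- bay_middle (a point): the same point of the middle bay (cooler y 0)
- bay_right (a point): the same point of the right bay (cooler y -72 mm)
- cover (a joint): travel (m) of the cooler's clear sliding cover, a 5 mm plate: 0 closed, 0.118 fully open. It slides up the slope to the back, over the hood, against about 3 N of friction and stays where it is left. Open, its front edge stands about 7 mm in front of the hood's edge; its top is 11 mm above the hood's underside.
- cover_grip (a point): centre of the upper edge of the cover's pull rib: a grey upright rib 12 mm thick (cooler x), 100 mm long (cooler y), rising 18 mm above the cover plate; it moves with the cover. It can be pinched across its thickness or pushed on either long side.
- cartridge_slim: slim reagent cartridge, white plastic with paper labels, a block 150 mm long (x), 30 mm wide (y), 55 mm high, about 160 g, standing upright on the bench. Origin: centre of its underside; +x points to its plain end (goes under the hood), its open filler neck is near the -x end. May be absent (None).
- neck_slim (a point): foot of the round filler neck of the slim cartridge, on its axis, on the cartridge's top face (body x = -48 mm, 55 mm above the underside). The neck is 16 mm in diameter and rises 12 mm from here. Absent with its cartridge.
- cartridge_medium: medium reagent cartridge, white plastic with paper labels, a block 150 mm long (x), 38 mm wide (y), 55 mm high, about 192 g, standing upright on the bench. Origin: centre of its underside; +x points to its plain end (goes under the hood), its open filler neck is near the -x end. May be absent (None).
- neck_medium (a point): foot of the round filler neck of the medium cartridge, on its axis, on the cartridge's top face (body x = -48 mm, 55 mm above the underside). The neck is 24 mm in diameter and rises 12 mm from here. Absent with its cartridge.
- cartridge_broad: broad reagent cartridge, white plastic with paper labels, a block 150 mm long (x), 46 mm wide (y), 55 mm high, about 224 g, standing upright on the bench. Origin: centre of its underside; +x points to its plain end (goes under the hood), its open filler neck is near the -x end. May be absent (None).
- neck_broad (a point): foot of the round filler neck of the broad cartridge, on its axis, on the cartridge's top face (body x = -48 mm, 55 mm above the underside). The neck is 32 mm in diameter and rises 12 mm from here. Absent with its cartridge.
- cap_slim: grey ribbed cap that belongs to the slim cartridge: 26 mm outside diameter, 17 mm high, a cup lying open side down on the bench; bore 20 mm, 13 mm deep, so it drops over the 16 mm neck (no thread) until its rim stands on the cartridge's top face. Origin: centre of its lower rim, z up. Always present, also when its cartridge is not.
- cap_medium: grey ribbed cap that belongs to the medium cartridge: 34 mm outside diameter, 17 mm high, a cup lying open side down on the bench; bore 28 mm, 13 mm deep, so it drops over the 24 mm neck (no thread) until its rim stands on the cartridge's top face. Origin: centre of its lower rim, z up. Always present, also when its cartridge is not.
- cap_broad: grey ribbed cap that belongs to the broad cartridge: 42 mm outside diameter, 17 mm high, a cup lying open side down on the bench; bore 36 mm, 13 mm deep, so it drops over the 32 mm neck (no thread) until its rim stands on the cartridge's top face. Origin: centre of its lower rim, z up. Always present, also when its cartridge is not.
- dropper_bottle: amber dropper bottle, 28 mm diameter, 62 mm high; not part of the job. Origin: centre of its underside.
- tip_box: clear pipette tip box 97 x 77 mm, 50 mm high; not part of the job. Origin: centre of its underside.
- timer: white bench timer 30 x 68 mm, 58 mm high; not part of the job. Origin: centre of its underside.
- beaker: glass beaker, 60 mm diameter, 75 mm high; not part of the job. Origin: centre of its underside.
- marker: black marker pen 130 mm long, 12 mm thick, lying; not part of the job. Origin: centre of its underside.
Mind the look-alikes: they are no part of the job. What is shaped like the cartridge_medium but purple is not meant.

How it is judged:
On the way, in this order (a step that is already met when the one before it is completed fails the run):
1. the cooler's cover is slid open (at least 105 of its 118 mm) (value of joint cover above 0.105 m), for 0.2 s.
2. every cartridge present stands level on the cooler floor, in the cooler, with its own cap seated on its neck (horizontal distance between cap_slim and neck_slim below 0.006 m and z of cap_slim in the frame of cartridge_slim between 0.05 and 0.059 m and angle between the z axis of cap_slim and the z axis of cartridge_slim, either way round below 0.15 rad and x of cartridge_slim in the frame of cooler between -0.018 and 0.018 m and y of cartridge_slim in the frame of cooler between -0.11 and 0.11 m and z of cartridge_slim in the frame of cooler between 0.024 and 0.035 m and angle between each of cartridge_slim, cartridge_medium, cartridge_broad's own z axis and vertical below 0.06 rad and horizontal distance between cap_medium and neck_medium below 0.006 m and z of cap_medium in the frame of cartridge_medium between 0.05 and 0.059 m and angle between the z axis of cap_medium and the z axis of cartridge_medium, either way round below 0.15 rad and x of cartridge_medium in the frame of cooler between -0.018 and 0.018 m and y of cartridge_medium in the frame of cooler between -0.11 and 0.11 m and z of cartridge_medium in the frame of cooler between 0.024 and 0.035 m and horizontal distance between cap_broad and neck_broad below 0.006 m and z of cap_broad in the frame of cartridge_broad between 0.05 and 0.059 m and angle between the z axis of cap_broad and the z axis of cartridge_broad, either way round below 0.15 rad and x of cartridge_broad in the frame of cooler between -0.018 and 0.018 m and y of cartridge_broad in the frame of cooler between -0.11 and 0.11 m and z of cartridge_broad in the frame of cooler between 0.024 and 0.035 m), for 0.2 s.
At the end, for the whole second after the job is handed in: Each cartridge present stands on the cooler floor (to 5 mm), its centre within 18 mm of the cooler's middle along x, level to 0.06 rad, its own cap seated (rim to 4 mm, centred to 6 mm, square to 0.15 rad); cover closed to 8 mm; all at rest (all of step 2 and linear speed of each of cartridge_slim, cap_slim, cartridge_medium, cap_medium, cartridge_broad, cap_broad below 0.02 m/s and value of joint cover below 0.008 m); the robot touches nothing.
It fails at once if a cartridge was tipped by more than 17 degrees while its cap was not on (it would spill) ((angle between cartridge_slim's own z axis and vertical above 0.3 rad and distance between cap_slim and neck_slim above 0.02 m) or (angle between cartridge_medium's own z axis and vertical above 0.3 rad and distance between cap_medium and neck_medium above 0.02 m) or (angle between cartridge_broad's own z axis and vertical above 0.3 rad and distance between cap_broad and neck_broad above 0.02 m)).
It fails at once if a cartridge was laid over (tipped by more than 60 degrees) (angle between any of cartridge_slim, cartridge_medium, cartridge_broad's own z axis and vertical above 1.05 rad).
It fails at once if another thing on the bench was shifted by more than 5 cm (distance of any of dropper_bottle, tip_box, timer, beaker, marker from where it was at the start of the episode above 0.05 m).
It fails at once if another thing on the bench was knocked over (angle between any of dropper_bottle, tip_box, timer, beaker, marker's own z axis and vertical above 0.6 rad).
Of cartridge_slim, cartridge_medium, cartridge_broad only 2 to 3 are there at a start; the rules pass over those that are not, and their reading is None.
At some moment in a run one of cap_slim, cap_medium, cap_broad may be knocked a few centimetres aside while the robot is not near it.
It also fails if it takes over 210 s, if anything falls off the work surface, if the arm or the gripper's body presses on something with over 40 N, if the wrist force passes 120 N, or if a joint passes its speed limit or range.

ROBOT

A 6-joint arm with a two-finger parallel gripper is mounted at the origin on the work surface. World frame = base frame: x ahead of the robot, y to its left, z up, the work surface at z = 0. Lengths are in m, angles in rad, forces in N, time in s.
With the tool pointing down it reaches from about 0.35 to 0.8 m from the base axis. Payload 7.3 kg.
Tool frame: the origin (TCP) lies between the finger pads; the fingertips stand 25 mm ahead of it and the grasp point (between the pads) lies 6 mm ahead of it (r.tip_extent is the distance from the TCP to the fingertips, in m); z points along the fingers, y is the direction in which the jaws open and shut (so a half turn about z gives the same grasp; the last joint's range is limited). The gripper opens to 85 mm and grips with 20 to 120 N. Pads are 22 mm wide; open, the fingers measure 114 mm over their backs; the gripper's body (76 mm by 85 mm) begins 54 mm behind the grasp point. The pads swing forward as they close: fully open they stand 13 mm farther back than shut.
Start: joints at [-1.491, 0.342, 1.524, -0, 1.275, -0.146], TCP at [0.118, -0.512, 0.256] pointing down, gripper open.
Joint ranges: [-2.53, 2.53], [-0.77, 2.02], [0.04, 2.7], [-1, 4.14], [0.28, 2.66], [-3.11, 3.11]. Speed limits (rad/s): [2.57, 2.57, 3.14, 3.14, 3.14, 3.14].

INTERFACE

Orientations are given as a unit quaternion [x, y, z, w].
In Python, from workcell import r, command_gripper, optics gives the robot as it stands. The module is installed in compiled form; this text tells all that it offers. Calls block until the motion is done:
- r.reach(position, orientation): joint-space move of the TCP to a pose.
- r.move_straight(position, orientation=None, speed=0.15, max_force=None): straight line of the TCP; orientation=None keeps the orientation; speed is the mean speed in m/s. With max_force (N) it stops when the force on the tool has changed by that much, and returns True; else False.
- r.movej(angles): joint-space move.
- command_gripper(opening, force=None): finger opening in m; force is the grip in N (None keeps the last); returns when the fingers have stopped.
- r.hold(seconds).
- r.solve_ik(position, orientation): joint angles nearest the present ones, or None.
- r.read_state(): the state.
- optics.get_image(name): name is "side" or "top"; returns (picture, depth): 400x640x3 uint8, red, green, blue; 400x640 float32, m along the optical axis (not along the pixel's ray), 0 where there is no reading.
- optics.camera_model(name): a dict with "K" (3x3 intrinsics, pixels), "R" (3x3) and "t" (3): a world point X has camera coordinates R X + t. Camera axes: x right, y down, z forward; pixel columns grow to the right and rows downward; lengths in m; the calibration is good to about 2 mm. A picture is of the moment at which its call begins. camera_model takes no time and is no camera call.
A pose or a line that the arm cannot do raises r.PlanningError and nothing moves.
- r.finish_job(): hands the job in, once; it reports no verdict.
The state is a dict: "time_s": time; "joint_positions": joint angles; "dq": joint speeds; "tau": joint torques, N m; "eef_pos": TCP position; "eef_rot": TCP orientation; "contact_force": force on the tool from outside, world axes, zero at the start; "torque": the same for the moment, N m; "grip_width": finger opening in m.
Only numpy, scipy, OpenCV 4.12 (cv2) and the standard library are available. Lean on these libraries where they do the work, as an engineer would, in place of code of your own. Each camera call takes 0.05 s, during which the arm holds its last target.

## Working session

There is one attempt and no reset: what is moved stays moved. The work goes in short steps, each a Python script; the robot and the scene stay as the last script left them, time stands still between calls to the robot, and variables do not carry over. Pictures are saved under pics/ and viewed, and the job is handed in when it is done.

```bash
ls; mkdir -p pics
python3 - <<'E'
from workcell import r, command_gripper, optics
import cv2, numpy as np
for n in ("side","top"):
    im,d=optics.get_image(n); np.savez(f"{n}0.npz",im=im,d=d)
    cv2.imwrite(f"pics/{n}0.png",im[:,:,::-1])
    m=optics.camera_model(n); print(n,m)
s=r.read_state(); print({k:(np.round(v,3) if not isinstance(v,float) else v) for k,v in s.items()}, r.tip_extent)
E
```

```text
pics
side {'K': array([[423.7673774 ,   0.        , 316.28922861],
       [  0.        , 423.7673774 , 196.67080027],
       [  0.        ,   0.        ,   1.        ]]), 'R': array([[-0.93191781, -0.36251474, -0.01059541],
       [-0.19589548,  0.52774584, -0.82650426],
       [ 0.30521166, -0.76815844, -0.56283075]]), 't': array([0.45090093, 0.20467595, 0.9705245 ])}
top {'K': array([[382.76203451,   0.        , 320.9000207 ],
       [  0.        , 382.76203451, 197.98575353],
       [  0.        ,   0.        ,   1.        ]]), 'R': array([[-0.00259093, -0.99995602, -0.00901307],
       [-0.99667381,  0.00331637, -0.08142673],
       [ 0.08145304,  0.00877212, -0.99663858]]), 't': array([-0.03306478,  0.48619865,  1.29684409])}
{'time_s': 0.1, 'joint_positions': array([-1.491,  0.343,  1.525,  0.   ,  1.275, -0.146]), 'dq': array([-0.   ,  0.001, -0.002, -0.   , -0.001,  0.002]), 'tau': array([ 1.0000e-03, -4.3445e+01, -2.4649e+01, -0.0000e+00,  5.0000e-03,
       -0.0000e+00]), 'eef_pos': array([ 0.118, -0.511,  0.256]), 'eef_rot': array([ 0.994,  0.113,  0.   , -0.001]), 'contact_force': array([-0.292,  0.817, -0.049]), 'torque': array([ 0.024, -0.001, -0.008]), 'grip_width': 0.08588159587796305} 0.025
```

View pics/top0.png

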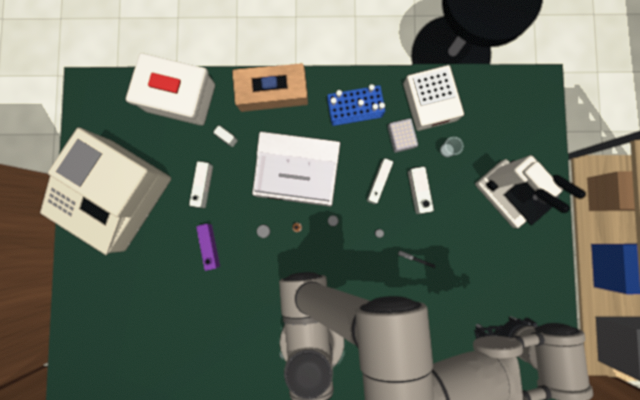

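View pics/side0.png

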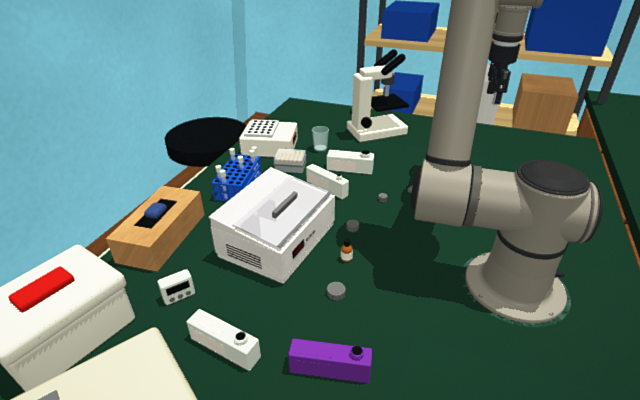

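The top view shows three white cartridges at about (200,185), (380,181) and (421,190). The purple look-alike is at (206,246), and the caps are at (263,231), (333,221) and (379,233). The cooler is at (296,168). I'll enlarge it for measurement.

```bash
cat > cam.py <<'E'
import numpy as np, cv2
from workcell import r, command_gripper, optics
def pix2w(n,u,v,z):
    m=optics.camera_model(n);K,R,t=m["K"],m["R"],m["t"]
    d=R.T@np.linalg.inv(K)@np.array([u,v,1.]);c=-R.T@t
    return c+d*(z-c[2])/d[2]
def w2pix(n,X):
    m=optics.camera_model(n);p=m["K"]@(m["R"]@np.asarray(X,float)+m["t"]);return p[:2]/p[2]
def crop(n,im,u0,v0,u1,v1,s,fn):
    c=cv2.resize(im[v0:v1,u0:u1],None,fx=s,fy=s,interpolation=cv2.INTER_CUBIC)[:,:,::-1].copy()
    for u in range((u0+9)//10*10,u1,10):
        cv2.line(c,(int((u-u0)*s),0),(int((u-u0)*s),8 if u%50 else 20),(0,255,255),1)
        if u%50==0: cv2.putText(c,str(u),(int((u-u0)*s),30),0,.4,(0,255,255))
    for v in range((v0+9)//10*10,v1,10):
        cv2.line(c,(0,int((v-v0)*s)),(8 if v%50 else 20,int((v-v0)*s)),(0,255,255),1)
        if v%50==0: cv2.putText(c,str(v),(22,int((v-v0)*s)),0,.4,(0,255,255))
    cv2.imwrite(fn,c)
def cloud(n,d):
    m=optics.camera_model(n);K,R,t=m["K"],m["R"],m["t"]
    v,u=np.mgrid[0:400,0:640]
    p=np.stack([(u-K[0,2])/K[0,0]*d,(v-K[1,2])/K[1,1]*d,d],-1)
    return (p-t)@R
E
python3 - <<'E'
from cam import *
z=np.load("top0.npz");im,d=z["im"],z["d"]
crop("top",im,180,120,280,195,8,"pics/c1.png")
crop("top",im,240,120,345,195,7.6,"pics/c2.png")
crop("top",im,350,140,450,215,8,"pics/c3.png")
crop("top",im,250,205,400,275,5.3,"pics/c4.png")
P=cloud("top",d)
for nm,(u,v) in dict(cL=(200,185),cM=(380,181),cR=(421,190),capA=(263,231),capB=(333,221),capC=(379,233),bench=(150,300),lid=(270,170),rib=(294,177),hood=(298,148)).items(): print(nm,P[v,u].round(4))
# cartridge fit
white=(im.min(2)>150)
for nm,(u0,u1,v0,v1) in dict(L=(180,218,155,213),M=(360,399,150,210),R=(400,440,160,220)).items():
    reg=np.zeros((400,640),bool);reg[v0:v1,u0:u1]=1
    m=reg&(P[:,:,2]>0.048)&(P[:,:,2]<0.075)
    q=P[m]; print(nm,m.sum(),"zmed",np.median(q[:,2]).round(4))
    rect=cv2.minAreaRect((q[:,:2]*1000).astype(np.float32)); print(rect)
for nm,(u,v) in dict(A=(263,231),B=(333,221),C=(379,233)).items():
    reg=np.zeros((400,640),bool);reg[v-12:v+13,u-12:u+13]=1
    m=reg&(P[:,:,2]>0.01)&(P[:,:,2]<0.03); q=P[m]
    print(nm,m.sum(),q.mean(0).round(4),(q.min(0)).round(4),q.max(0).round(4))
E
```

```text
cL [0.5285 0.3721 0.0546]
cM [ 0.5397 -0.2332  0.0551]
cR [ 0.5089 -0.3697  0.0552]
capA [0.3735 0.164  0.0187]
capB [ 0.407  -0.0758  0.0157]
capC [ 0.3656 -0.2329  0.0154]
bench [0.1387 0.5524 0.0011]
lid [0.5682 0.1272 0.1204]
rib [0.5431 0.049  0.1369]
hood [0.6376 0.0372 0.1278]
L 504 zmed 0.0551
((534.3938598632812, 378.5351867675781), (39.93151092529297, 149.54180908203125), 81.30243682861328)
M 400 zmed 0.0552
((544.2650146484375, -233.161376953125), (30.189067840576172, 149.3599395751953), 68.11212921142578)
R 621 zmed 0.0555
((512.34423828125, -371.4110412597656), (149.40069580078125, 48.4990234375), 9.975449562072754)
A 119 [0.3753 0.1661 0.017 ] [0.3563 0.1463 0.0112] [0.394  0.1854 0.0242]
B 75 [ 0.4111 -0.0731  0.017 ] [ 0.3967 -0.0895  0.0119] [ 0.4276 -0.0586  0.0231]
C 50 [ 0.3677 -0.2313  0.0167] [ 0.3555 -0.2435  0.0107] [ 0.3793 -0.2194  0.0242]
```

View pics/c1.png

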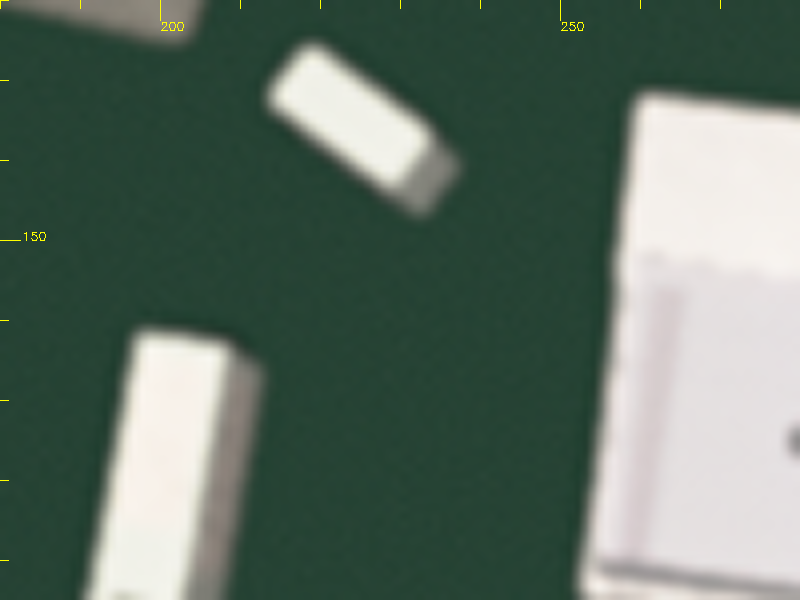

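View pics/c2.png

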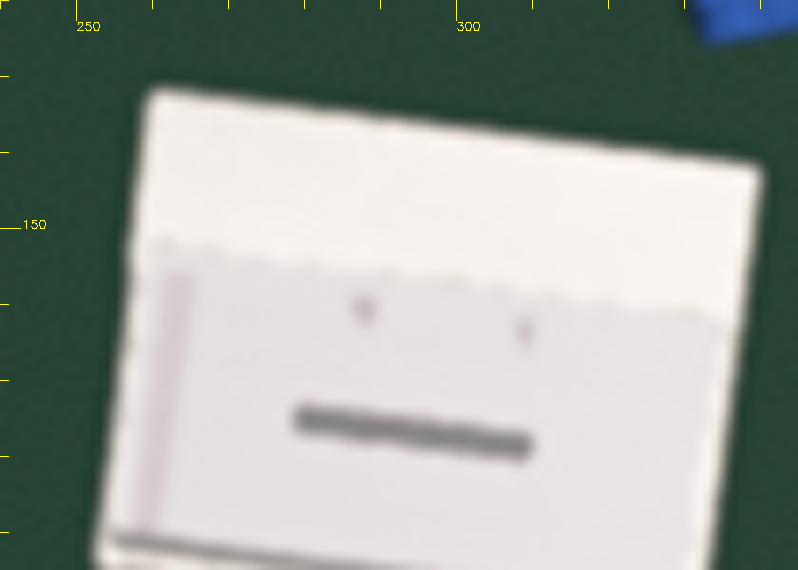

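View pics/c3.png

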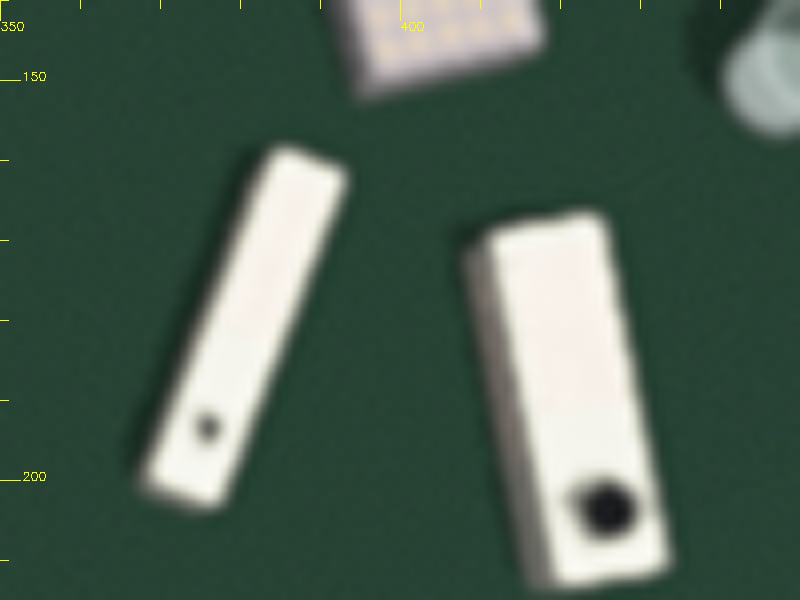

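View pics/c4.png

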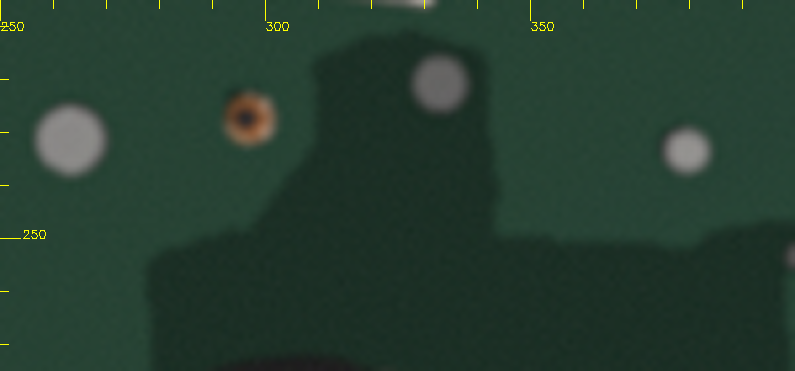

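Left cartridge is the medium, the centre-right one is slim and the far right one is broad. All the necks point toward the robot. Next I'll fit sub-pixel poses with known sizes in both cameras.

```bash
cat > fit.py <<'E'
from cam import *
from scipy.optimize import minimize
from scipy.ndimage import map_coordinates, gaussian_filter
def grab(n):
    im,d=optics.get_image(n); return im,d
def score(n,g,pts,nrm):
    # pts Nx3 world on edge, nrm Nx3 outward world; g gray float
    m=optics.camera_model(n)
    def pr(X):
        p=(X@m["R"].T+m["t"])@m["K"].T; return p[:,:2]/p[:,2:]
    a=pr(pts);b=pr(pts+1e-3*nrm);dd=b-a;dd/=np.linalg.norm(dd,axis=1,keepdims=True)+1e-9
    i=a-dd*.8;o=a+dd*.8
    f=lambda q:map_coordinates(g,[q[:,1],q[:,0]],order=1,mode='nearest')
    return np.mean(f(i)-f(o))
def poly(c,n=40):
    P=[];N=[];c=np.asarray(c,float);ctr=c.mean(0)
    for k in range(len(c)):
        a,b=c[k],c[(k+1)%len(c)];t=np.linspace(.04,.96,n)[:,None];p=a+(b-a)*t
        e=(b-a)/np.linalg.norm(b-a);w=(a+b)/2-ctr;w=w-e*(w@e);w/=np.linalg.norm(w)
        P.append(p);N.append(np.tile(w,(n,1)))
    return np.vstack(P),np.vstack(N)
def xf(x,y,th,c):
    c=np.asarray(c,float);C,S=np.cos(th),np.sin(th)
    o=c.copy();o[:,0]=x+C*c[:,0]-S*c[:,1];o[:,1]=y+S*c[:,0]+C*c[:,1];return o
def opt(f,x0,steps):
    s=np.array([[0]*len(x0)]+[[steps[i] if i==j else 0 for j in range(len(x0))] for i in range(len(x0))])+np.array(x0)
    r_=minimize(f,x0,method="Nelder-Mead",options=dict(initial_simplex=s,xatol=1e-5,fatol=1e-4));return r_.x,-r_.fun
def gray(im): return gaussian_filter(im.astype(float).mean(2),.5)
def fit_poly(n,im,corners,x0,steps=(.004,.004,.03)):
    g=gray(im);f=lambda v:-score(n,g,*poly(xf(v[0],v[1],v[2],corners)));return opt(f,list(x0),steps)
def rect(L,W,z): return [(L/2,W/2,z),(L/2,-W/2,z),(-L/2,-W/2,z),(-L/2,W/2,z)]
def fit_circ(n,im,rad,z,x0,steps=(.004,.004)):
    g=gray(im);a=np.linspace(0,2*np.pi,72,endpoint=False);q=np.stack([np.cos(a),np.sin(a),0*a],1)
    f=lambda v:-score(n,g,q*rad+[v[0],v[1],z],q);return opt(f,list(x0),steps)
W=dict(slim=.030,medium=.038,broad=.046);CD=dict(slim=.026,medium=.034,broad=.042)
COOL=[(.0995,.128,.128),(.0995,-.128,.128),(-.0995,-.128,.100),(-.0995,.128,.100)]
def capfind(names=("broad","medium","slim"),prior=None,im=None,n="top"):
    if im is None: im,_=grab(n)
    out={}
    for k in names:
        best=None
        x0=prior[k]
        out[k]=fit_circ(n,im,CD[k]/2,.017,x0)
    return out
E
python3 - <<'E'
from fit import *
x0=dict(medium=(.534,.3785,np.radians(-8.7)),slim=(.544,-.233,np.radians(-21.9)),broad=(.512,-.371,np.radians(10)))
c0=dict(broad=(.3753,.1661),medium=(.4111,-.0731),slim=(.3677,-.2313))
for n in("top","side"):
    im=np.load(n+"0.npz")["im"]
    for k in x0:
        v,s=fit_poly(n,im,rect(.15,W[k],.055),x0[k]);print(n,k,v.round(4),round(np.degrees(v[2]),2),round(s,1))
    for k in c0: v,s=fit_circ(n,im,CD[k]/2,.017,c0[k]);print(n,"cap",k,v.round(4),round(s,1))
    v,s=fit_poly(n,im,COOL,(.58,.04,np.radians(-5)));print(n,"cooler",v.round(4),np.degrees(v[2]).round(2),round(s,1))
d=np.load("top0.npz")["d"];P=cloud("top",d)
reg=np.zeros((400,640),bool);reg[120:220,240:350]=1
q=P[reg&(P[:,:,2]>.09)];print(cv2.minAreaRect((q[:,:2]*1000).astype(np.float32)))
print(np.array([w2pix("top",(.382,.08,.062))]))
E
```

```text
top medium [ 0.5328  0.3776 -0.1585] -9.08 87.7
top slim [ 0.5423 -0.2346 -0.3794] -21.74 92.0
top broad [ 0.5107 -0.3731  0.1688] 9.67 92.9
top cap broad [0.3737 0.165 ] 44.8
top cap medium [ 0.4096 -0.0743] 33.0
top cap slim [ 0.3656 -0.2333] 47.7
top cooler [ 0.5751  0.046  -0.1322] -7.57 88.1
side medium [ 0.5313  0.3784 -0.1531] -8.77 104.3
side slim [ 0.5413 -0.2352 -0.3734] -21.39 94.1
side broad [ 0.5095 -0.3733  0.1665] 9.54 116.7
side cap broad [0.3728 0.1644] 58.3
side cap medium [ 0.4081 -0.075 ] 25.4
side cap slim [ 0.3646 -0.2348] 56.8
side cooler [ 0.5764  0.0442 -0.1532] -8.78 60.1
((535.3756103515625, 53.79008483886719), (257.13812255859375, 282.6391296386719), 82.10757446289062)
[[286.27270432 228.40626922]]
```

Both cameras agree to about 1.5 mm, and the broad, medium and slim cartridges are all present with their caps. I'll check that the planned poses are reachable before moving.

```bash
cat > mot.py <<'E'
from fit import *
from scipy.spatial.transform import Rotation as Ro
def Q(yaw,lean=0.,flip=False):
    """lean>0: fingers point forward (+x of frame) and down. jaws along frame y"""
    z=np.array([np.sin(lean),0,-np.cos(lean)]);y=np.array([0,-1. if not flip else 1.,0]);x=np.cross(y,z)
    return (Ro.from_euler("z",yaw)*Ro.from_matrix(np.stack([x,y,z],1)))
def tcp_for(g,Rt,ahead=.006): return np.asarray(g,float)-Rt.apply([0,0,ahead])
def st(): return r.read_state()
def rep(m=""):
    s=st();print(m,"t",round(s["time_s"],2),"tcp",np.round(s["eef_pos"],4),"F",np.round(s["contact_force"],1),"w",round(s["grip_width"],4))
    return s
E
python3 - <<'E'
from mot import *
C=(.5755,.0455,-.135)
def cw(x,y,z): return xf(C[0],C[1],C[2],[(x,y,z)])[0]
for nm,p,yaw,lean in [("capA",(.373,.165,.03),0,0),("capA90",(.373,.165,.03),np.pi/2,0),("capA-90",(.373,.165,.03),-np.pi/2,0),("capB",(.409,-.074,.03),0,0),("capC",(.365,-.234,.03),0,0),
  ("capC90",(.365,-.234,.03),np.pi/2,0),
  ("med",(.52,.378,.04),-.155,.26),("slim",(.52,-.23,.04),-.377,.26),("broad",(.5,-.37,.04),.168,.26),
  ("bay",cw(-.018,0,.07),C[2],.26),("bayL",cw(-.018,.072,.07),C[2],.26),("bayR",cw(-.018,-.072,.07),C[2],.26),("bayin",cw(-.03,0,.2),C[2],-.3),("bayinL",cw(-.03,.072,.2),C[2],-.3),("bayinR",cw(-.03,-.072,.2),C[2],-.3),
  ("rib",cw(-.02,0,.14),C[2]+np.pi/2,0),("ribfar",cw(.1,0,.16),C[2]+np.pi/2,0),("rib2",cw(-.02,0,.14),C[2]-np.pi/2,0)]:
    for fl in (0,1):
        R_=Q(yaw,lean,fl);t=tcp_for(p,R_);j=r.solve_ik(t,R_.as_quat());print(nm,fl,None if j is None else np.round(j,2))
E
```

```text
capA 0 [ 0.23  0.49  2.09 -0.    0.56  1.8 ]
capA 1 [ 0.23  0.49  2.09 -0.    0.56 -1.34]
capA90 0 [ 0.23  0.49  2.09 -0.    0.56  0.23]
capA90 1 [ 0.23  0.49  2.09 -0.    0.56 -2.91]
capA-90 0 [ 0.23  0.49  2.09 -0.    0.56 -2.91]
capA-90 1 [ 0.23  0.49  2.09 -0.    0.56  0.23]
capB 0 [-0.36  0.5   2.07 -0.    0.58  1.21]
capB 1 [-0.36  0.5   2.07 -0.    0.58 -1.93]
capC 0 [-0.75  0.52  2.02 -0.    0.6   0.82]
capC 1 [-0.75  0.52  2.02 -0.    0.6  -2.32]
capC90 0 [-0.75  0.52  2.02 -0.    0.6  -0.75]
capC90 1 [-0.75  0.52  2.02 -0.    0.6   2.39]
med 0 [ 0.59  0.71  1.57 -0.28  0.69  2.52]
med 1 [ 0.59  0.71  1.57 -0.28  0.69 -0.63]
slim 0 [-0.58  0.58  1.86  0.12  0.45  1.27]
slim 1 [-0.58  0.58  1.86  0.12  0.45 -1.87]
broad 0 [-0.87  0.68  1.63  0.34  0.72  0.29]
broad 1 [-0.87  0.68  1.63  0.34  0.72 -2.85]
bay 0 [-0.04  0.52  1.86 -0.05  0.5   1.71]
bay 1 [-0.04  0.52  1.86 -0.05  0.5  -1.43]
bayL 0 [ 0.11  0.55  1.8  -0.12  0.54  1.91]
bayL 1 [ 0.11  0.55  1.8  -0.12  0.54 -1.24]
bayR 0 [-0.19  0.5   1.9   0.03  0.48  1.49]
bayR 1 [-0.19  0.5   1.9   0.03  0.48 -1.65]
bayin 0 [-0.06  0.59  1.3   0.02  1.55  1.64]
bayin 1 [-0.06  0.59  1.3   0.02  1.55 -1.5 ]
bayinL 0 [0.05 0.62 1.24 0.05 1.58 1.75]
bayinL 1 [ 0.05  0.62  1.24  0.05  1.58 -1.39]
bayinR 0 [-0.18  0.57  1.33 -0.01  1.54  1.53]
bayinR 1 [-0.18  0.57  1.33 -0.01  1.54 -1.61]
rib 0 [-0.05  0.51  1.58 -0.    1.05  0.08]
rib 1 [-0.05  0.51  1.58 -0.    1.05 -3.06]
ribfar 0 [-0.07  0.69  1.18 -0.    1.27  0.07]
ribfar 1 [-0.07  0.69  1.18 -0.    1.27 -3.07]
rib2 0 [-0.05  0.51  1.58 -0.    1.05 -3.06]
rib2 1 [-0.05  0.51  1.58 -0.    1.05  0.08]
```

Run:
```python
from mot import *
c=np.array([.3733,.1647])
R0=Q(0);q=R0.as_quat()
r.reach([c[0],c[1],.12],q);command_gripper(.060,30);rep("above")
hit=r.move_straight([c[0],c[1],.0255],q,speed=.08,max_force=6);s=rep(f"down {hit}")
if hit: r.move_straight([c[0],c[1],s["eef_pos"][2]+.003],q,speed=.05)
command_gripper(.03,25);rep("gripY")
command_gripper(.058);q2=Q(-np.pi/2,0,True).as_quat()
z=st()["eef_pos"][2]
r.reach([c[0],c[1],z+.001],q2);command_gripper(.03,25);rep("gripX")
command_gripper(.060)
r.move_straight([c[0],c[1],.12],q2,speed=.2)
r.reach([.40,.0,.3],q2)
rep()
for n in("top","side"):
    im,_=grab(n);cv2.imwrite(f"pics/{n}1.png",im[:,:,::-1]);v,sc=fit_circ(n,im,.021,.017,c);print(n,v.round(4),round(sc,1),"offset tcp-cam",(c-v).round(4))
```

```text
above t 3.08 tcp [0.3734 0.1646 0.12  ] F [0.9 0.5 0.2] w 0.0599
down False t 4.41 tcp [0.3736 0.1648 0.0258] F [-0.5  0.8 -0.5] w 0.06
gripY t 4.71 tcp [0.3736 0.1648 0.0261] F [-0.6 -0.6  4.9] w 0.0412
gripX t 6.71 tcp [0.3733 0.1647 0.0267] F [-1.4 -1.   4.2] w 0.0406
 t 8.62 tcp [0.3995 0.0005 0.2984] F [-0.2  0.6 -0.2] w 0.0601
top [0.375  0.1642] 14.5 offset tcp-cam [-0.0017  0.0005]
side [0.3728 0.163 ] 33.7 offset tcp-cam [0.0005 0.0017]
```

View pics/side1.png

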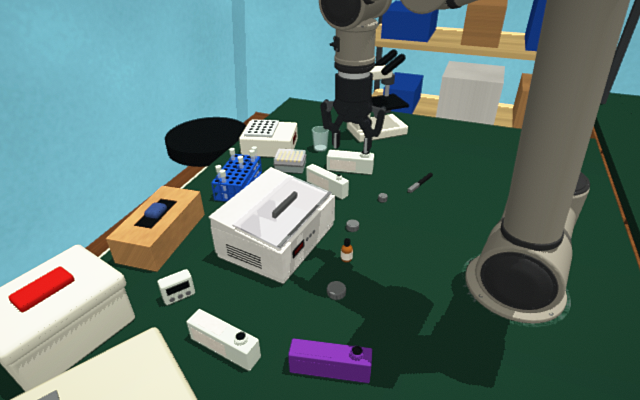

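View pics/top1.png

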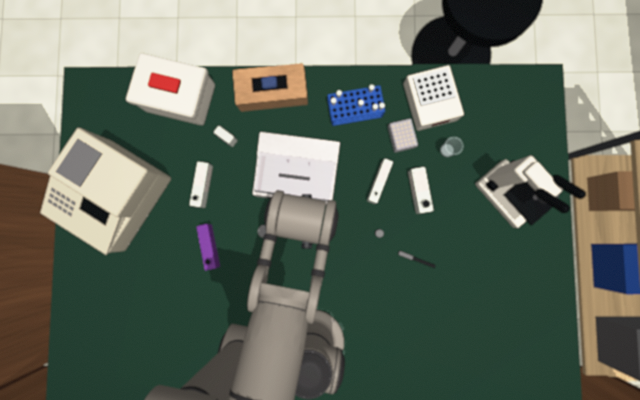

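The grip centred the cap at the known TCP, and the camera mean agrees with it to about 1 mm. Now capping the broad cartridge.

```bash
cat > job.py <<'E'
from mot import *
CART=dict(medium=(.532,.378,-.156),slim=(.5418,-.2349,-.3764),broad=(.5101,-.3732,.1677))
def neck(k): x,y,t=CART[k];return np.array([x-.048*np.cos(t),y-.048*np.sin(t)])
def cap_on(k,c,pickyaw=0.,placeyaw=None,zg=.028,hi=.2,dn=(0,0)):
    D=CD[k];qp=Q(pickyaw).as_quat();py=CART[k][2] if placeyaw is None else placeyaw;qn=Q(py).as_quat()
    r.reach([c[0],c[1],.10],qp);command_gripper(D+.018,25)
    r.move_straight([c[0],c[1],zg],qp,speed=.12,max_force=15)
    command_gripper(D-.012,25);s=rep("gripped "+k)
    z0=s["eef_pos"][2]
    if abs(s["grip_width"]-D)>.004: print("BAD GRIP");return False
    r.move_straight([c[0],c[1],.14],qp,speed=.2)
    n=neck(k)+np.array(dn)
    r.reach([n[0],n[1],hi],qn);s=rep("over");print("w",s["grip_width"])
    r.move_straight([n[0],n[1],z0+.075],qn,speed=.15)
    offs=[(0,0)]+[(rr*np.cos(a),rr*np.sin(a)) for rr in(.0015,.003) for a in np.arange(0,2*np.pi,np.pi/3)]
    for o in offs:
        p=n+o
        if o!=(0,0): r.move_straight([p[0],p[1],z0+.070],qn,speed=.05)
        r.move_straight([p[0],p[1],z0+.0565],qn,speed=.05,max_force=6)
        z=st()["eef_pos"][2]-z0;print("off",np.round(o,4),"rim z",round(z,4))
        if z<.060: break
    else: print("NOT SEATED");return False
    command_gripper(D+.012);rep("released")
    r.move_straight([p[0],p[1],z0+.12],qn,speed=.2)
    return True
def look(tag,crops):
    for n,box,s in crops:
        im,_=grab(n);crop(n,im,*box,s,f"pics/{tag}_{n}.png")
E
python3 - <<'E'
from job import *
c=(.3735,.1647)
print(cap_on("broad",c)); 
look("b1",[("side",(280,120,400,210),6.6),("top",(360,140,460,215),8)])
for n in("top","side"): 
    im,_=grab(n);np.savez(n+"1.npz",im=im)
E
```

```text
gripped broad t 11.72 tcp [0.3741 0.1648 0.0289] F [-0.4 -0.8  5.9] w 0.0413
over t 14.43 tcp [ 0.4632 -0.3802  0.1998] F [-0.5  0.6 -0.7] w 0.0413
w 0.041301973021606306
off [0 0] rim z 0.0626
off [0.0015 0.    ] rim z 0.0614
off [0.0008 0.0013] rim z 0.0559
released t 17.06 tcp [ 0.4636 -0.3799  0.0855] F [0.4 0.1 0.2] w 0.0539
True
```

```bash
ls pics
```

```text
b1_side.png
b1_top.png
c1.png
c2.png
c3.png
c4.png
side0.png
side1.png
top0.png
top1.png
```

View pics/b1_side.png

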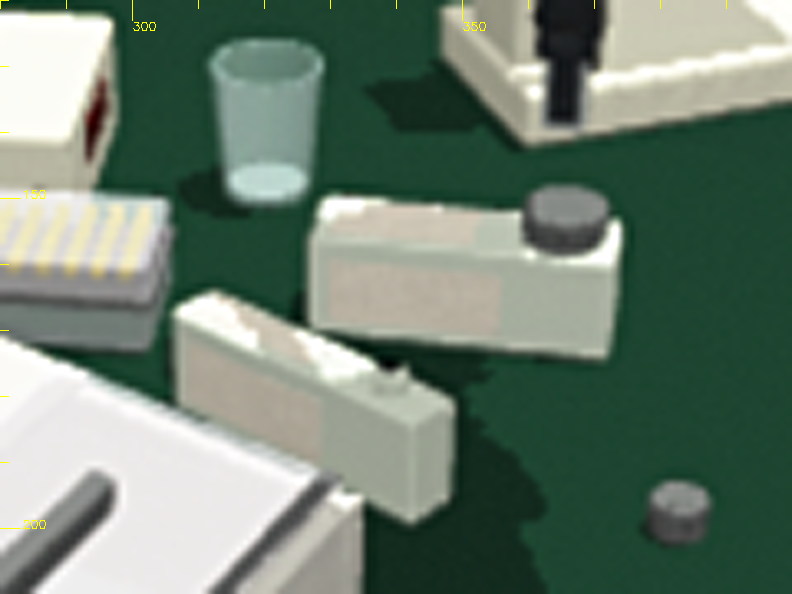

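View pics/b1_top.png

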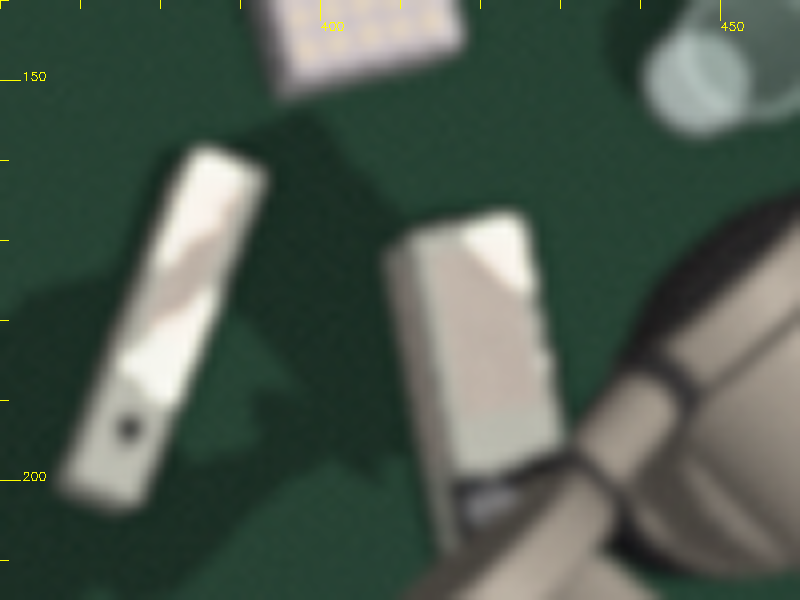

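The broad cap is seated, at side pixel (365,153), with its rim at 55.9 mm. Next is the slim cap, after re-checking where it is.

Run:
```python
from job import *
im=np.load("side1.npz")["im"]
for k,c in dict(slim=(.3651,-.234),medium=(.4088,-.0746)).items(): print(k,fit_circ("side",im,CD[k]/2,.017,c))
print(cap_on("slim",(.3652,-.2331),dn=(0,.001)))
look("s1",[("side",(280,120,400,210),6.6)])
for n in("top","side"): 
    im,_=grab(n);np.savez(n+"2.npz",im=im);cv2.imwrite(f"pics/{n}2.png",im[:,:,::-1])
```

```text
slim (array([ 0.36461292, -0.23476633]), np.float64(56.60327624851617))
medium (array([ 0.40839092, -0.07512645]), np.float64(30.7693758345112))
gripped slim t 19.79 tcp [ 0.3656 -0.2335  0.0288] F [ 0.  -0.1  6.7] w 0.0251
over t 21.13 tcp [ 0.4962 -0.2156  0.1979] F [ 0.5  0.1 -0.2] w 0.0252
w 0.025241913237192524
off [0 0] rim z 0.0563
released t 22.73 tcp [ 0.4972 -0.2163  0.0855] F [ 0.5 -0.2  0.1] w 0.0382
True
```

View pics/s1_side.png

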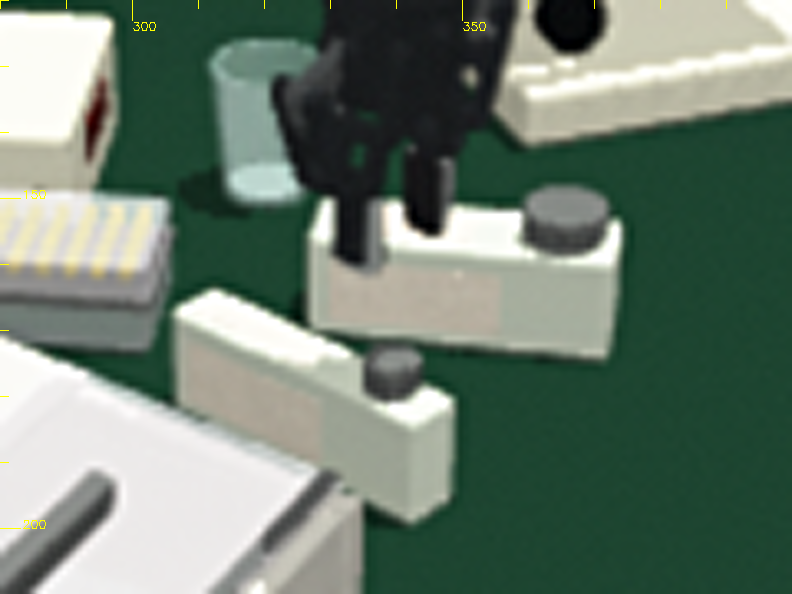

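View pics/side2.png

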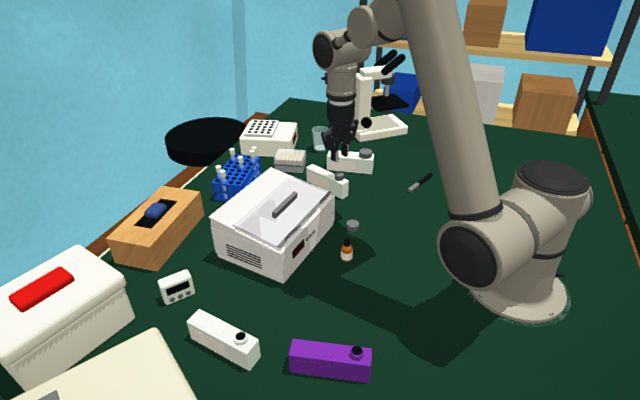

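The slim cap is seated, at side pixel (340,176). The medium cap is still at (353,226), so I'm moving that one now.

Run:
```python
from job import *
im=np.load("side2.npz")["im"]
v,s=fit_circ("side",im,.017,.017,(.4088,-.0746));print(v,s)
assert np.hypot(*(v-[.4084,-.0751]))<.003
print(cap_on("medium",(.4088,-.0737),dn=(0,.001),hi=.22))
look("m1",[("side",(170,240,290,390),5)])
for n in("top","side"): 
    im,_=grab(n);np.savez(n+"3.npz",im=im);cv2.imwrite(f"pics/{n}3.png",im[:,:,::-1])
```

```text
[ 0.40828875 -0.0755067 ] 56.98283560302601
gripped medium t 25.42 tcp [ 0.4093 -0.0739  0.0288] F [-0.2  0.7  6.4] w 0.0331
over t 27.85 tcp [0.485  0.3853 0.2196] F [ 1.1 -0.1  0.1] w 0.0332
w 0.03321478810489044
off [0 0] rim z 0.0562
released t 29.57 tcp [0.4846 0.3865 0.0855] F [0.5 0.4 0.8] w 0.0461
True
```

View pics/m1_side.png

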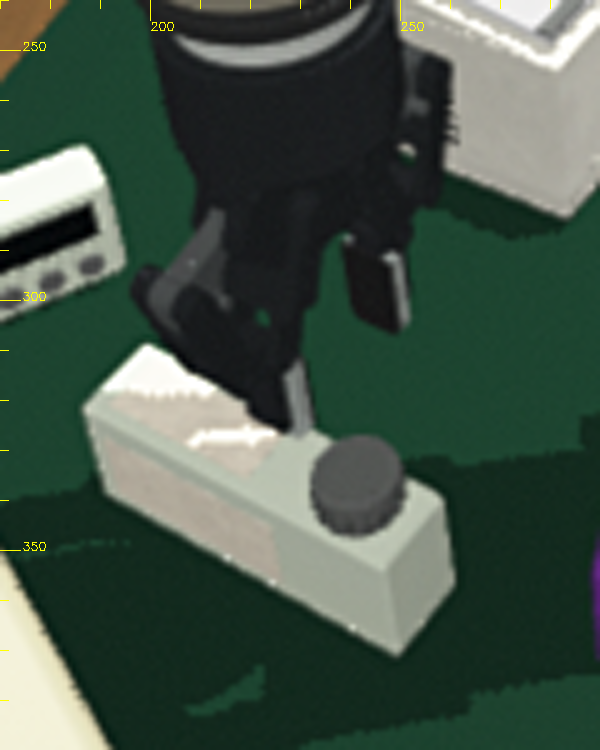

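View pics/top3.png

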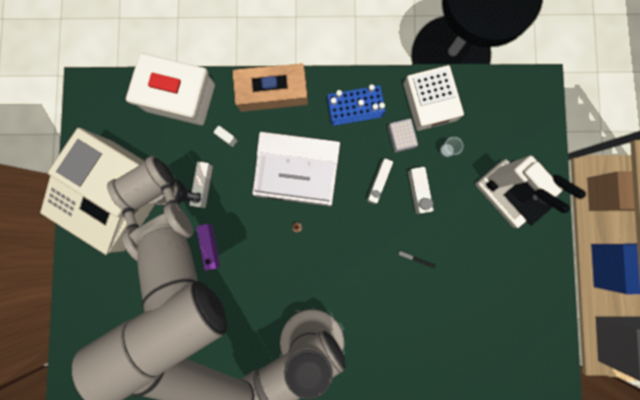

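All three caps are seated; the medium is at side pixel (241,337) and the top view agrees. Next I'll push the cover open from the front of the rib with closed fingers.

```bash
cat >> job.py <<'E'
C=[.5755,.0460,-.134]
def cw(x,y,z): return xf(C[0],C[1],C[2],[(x,y,z)])[0]
E
python3 - <<'E'
from job import *
im=np.load("top3.npz")["im"]
for z in (.0,): print(fit_poly("top",im,COOL,(.575,.046,-.134)))
a=pix2w("top",278.5,175.4,.137);b=pix2w("top",309.9,178.9,.137);print(a,b,(a+b)/2,np.arctan2(*(a-b)[:2]*[-1,1]))
p=st()["eef_pos"];q=Q(CART["medium"][2]).as_quat()
r.move_straight([p[0],p[1],.25],q,speed=.3)
q=Q(C[2]).as_quat()
r.reach(cw(-.068,0,.22),q);command_gripper(0,30)
r.move_straight(cw(-.068,0,.152),q,speed=.12,max_force=10);rep("ready")
h=r.move_straight(cw(.080,0,.152+.148*np.tan(.138)),q,speed=.07,max_force=18);s=rep(f"push {h}")
d=s["eef_pos"][:2]-np.array(C[:2]);print("cooler x",d@[np.cos(C[2]),np.sin(C[2])],"y",d@[-np.sin(C[2]),np.cos(C[2])])
look("o1",[("side",(200,150,350,290),5)])
E
```

```text
(array([ 0.57511584,  0.04595716, -0.13218412]), np.float64(88.24003603953585))
[0.54834423 0.09785813 0.137     ] [ 0.53686182 -0.00108871  0.137     ] [0.54260302 0.04838471 0.137     ] -0.11552953530998442
ready t 33.15 tcp [0.5086 0.0551 0.1526] F [ 0.7 -0.8  0. ] w 0.0
push True t 34.88 tcp [0.6406 0.0372 0.1699] F [-1.  -0.1  1.7] w -0.0001
cooler x 0.06568360483080925 y -4.984251560424307e-05
```

View pics/o1_side.png

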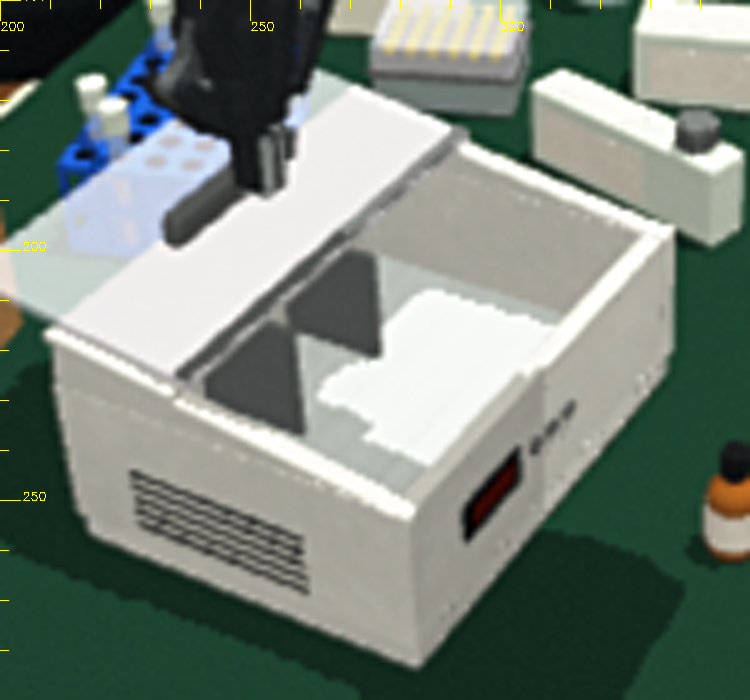

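The cover ran to its stop and the side view shows the bay open. Now I'll plan the tipping path with clearance checks and verify the cooler pose.

```bash
cat > plan.py <<'E'
import numpy as np, cv2
def dens(p,n=25):
    p=np.asarray(p,float);o=[]
    for a,b in zip(p,np.roll(p,-1,0)): o.append(a+(b-a)*np.linspace(0,1,n,endpoint=False)[:,None])
    return np.vstack(o)
S=np.tan(.138)
OB=dict(floor=[(-120,0),(120,0),(120,30),(-120,30)],front=[(-99.5,0),(-87.5,0),(-87.5,101),(-99.5,100)],
 back=[(87.5,0),(99.5,0),(99.5,124),(87.5,124)],hood=[(27.5,116),(99.5,126),(99.5,131),(27.5,121)],
 cover=[(20.5,121),(150,121+129.5*S),(150,127+129.5*S),(20.5,127)],rib=[(78,130),(92,130),(92,155),(78,155)])
OBc={k:np.array(v,np.float32).reshape(-1,1,2) for k,v in OB.items()}
OBd={k:dens(v,30) for k,v in OB.items()}
def sd(poly,k): # min signed distance between poly and obstacle (neg=overlap)
    d=min(-cv2.pointPolygonTest(OBc[k],(float(x),float(y)),True) for x,y in dens(poly,14))
    pc=np.array(poly,np.float32).reshape(-1,1,2)
    return min(d,min(-cv2.pointPolygonTest(pc,(float(x),float(y)),True) for x,y in OBd[k]))
GX,GZ,AL=-18.,40.,np.radians(15)
def shapes(th,ox,oz,gx=GX,gz=GZ,al=AL,capr=21.):
    c,s=np.cos(th),np.sin(th)
    W=lambda P:[(ox+x*c+z*s,oz-x*s+z*c) for x,z in P]
    body=[(-75,0),(75,0),(75,55),(-75,55)];cap=[(-48-capr,55),(-48+capr,55),(-48+capr,73),(-48-capr,73)]
    def T(l,b): # tool: l lateral, b behind grasp -> body frame ; back axis (-sin al, cos al), lateral (cos al, sin al)
        return (gx+l*np.cos(al)-b*np.sin(al),gz+l*np.sin(al)+b*np.cos(al))
    fin=[T(-11,-19),T(11,-19),T(11,54),T(-11,54)];palm=[T(-43,54),T(43,54),T(43,170),T(-43,170)]
    return dict(body=W(body),cap=W(cap),fin=W(fin),palm=W(palm))
def clear(th,ox,oz,**k):
    sh=shapes(th,ox,oz,**k);res={}
    for a,p in sh.items():
        for o in OB: res[a,o]=sd(p,o)
    return res
E
python3 - <<'E'
from plan import *
from scipy.optimize import minimize
def obj(th,x,z,floorw):
    r=clear(th,x,z);m=1e9
    for (a,o),d in r.items():
        if o=="floor": d=d+floorw
        m=min(m,d)
    return m
prev=None
for deg in(32,30,26,20,14,8,0):
    th=np.radians(deg);best=(-1e9,)
    for x in np.arange(-25,25,3):
        for z in np.arange(33,100,3):
            b=np.array([x+75*np.cos(th),z-75*np.sin(th)])
            if b[1]<31 or b[1]>44: continue
            m=obj(th,x,z,4)
            if m>best[0]: best=(m,x,z)
    r=clear(th,*best[1:]);w=sorted(r.items(),key=lambda t:t[1])[:4]
    print(deg,best,[(k,round(v,1)) for k,v in w])
E
```

```text
32 (7.590732461635159, np.int64(-25), np.int64(75)) [(('body', 'floor'), 5.3), (('body', 'hood'), 7.6), (('body', 'cover'), 8.1), (('body', 'front'), 11.1)]
30 (7.635263758889582, np.int64(-22), np.int64(72)) [(('body', 'floor'), 4.5), (('body', 'front'), 7.6), (('body', 'hood'), 7.9), (('body', 'cover'), 8.7)]
26 (7.090446472167969, np.int64(-13), np.int64(66)) [(('body', 'floor'), 3.1), (('body', 'front'), 7.1), (('body', 'hood'), 7.7), (('body', 'back'), 9.0)]
20 (7.0230560302734375, np.int64(-10), np.int64(60)) [(('body', 'floor'), 4.3), (('body', 'front'), 7.0), (('body', 'back'), 8.2), (('body', 'hood'), 10.4)]
14 (7.727821350097655, np.int64(-7), np.int64(54)) [(('body', 'floor'), 5.9), (('body', 'front'), 7.7), (('body', 'back'), 8.4), (('body', 'hood'), 13.5)]
8 (9.229896545410156, np.int64(-4), np.int64(48)) [(('body', 'floor'), 7.6), (('body', 'front'), 9.2), (('body', 'back'), 9.6), (('body', 'hood'), 16.7)]
0 (11.5, np.int64(-1), np.int64(39)) [(('body', 'floor'), 9.0), (('body', 'front'), 11.5), (('body', 'back'), 13.5), (('cap', 'front'), 17.5)]
```

Run:
```python
from job import *
p=st()["eef_pos"];q=Q(C[2]).as_quat()
r.move_straight(p+[-.0,0,.08],q,speed=.2)
r.reach([.40,-.25,.28],Q(0).as_quat())
for n in("top","side"):
    im,d=grab(n);np.savez(n+"4.npz",im=im,d=d);cv2.imwrite(f"pics/{n}4.png",im[:,:,::-1])
    o=cv2.resize(im,None,fx=4,fy=4,interpolation=cv2.INTER_CUBIC)[:,:,::-1].copy()
    def pt(X): u=w2pix(n,X);return tuple(np.round((u+.5)*4-.5).astype(int).tolist())
    def ln(a,b,col): cv2.line(o,pt(cw(*a)),pt(cw(*b)),col,1,cv2.LINE_AA)
    for s in(1,-1):
        ln((.0275,.036*s,.03),(.0275,.036*s,.096),(0,0,255))
    ln((.0275,-.116,.116),(.0275,.116,.116),(0,255,0))
    fl=[(-.0875,.116),(.0275,.116),(.0275,-.116),(-.0875,-.116)]
    for a,b in zip(fl,fl[1:]+fl[:1]): ln((*a,.03),(*b,.03),(255,0,0))
    ln((-.0875,-.116,.1),(-.0875,.116,.1),(255,0,255));ln((-.0995,-.128,.1),(-.0995,.128,.1),(255,0,255))
    ln((.0995,-.128,.129),(.0995,.128,.129),(255,0,255))
    c=w2pix(n,cw(-.02,0,.07));x,y=int(c[0]*4),int(c[1]*4)
    cv2.imwrite(f"pics/ov_{n}.png",o[y-270:y+270,x-350:x+350])
```

```text
(no output)
```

View pics/ov_top.png

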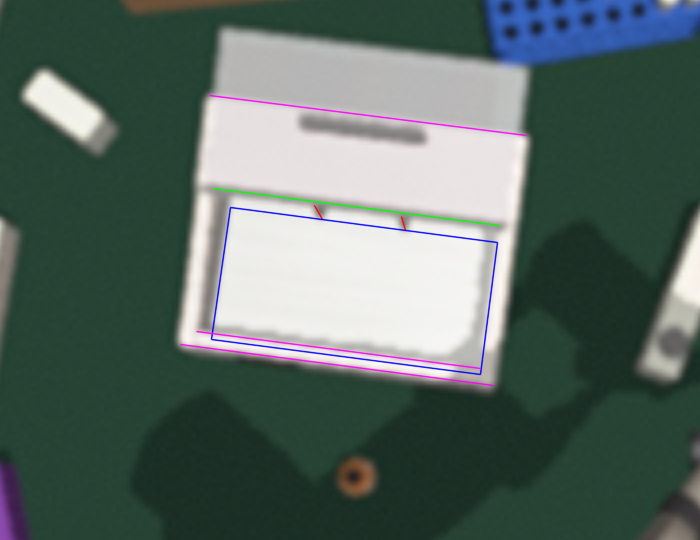

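View pics/ov_side.png

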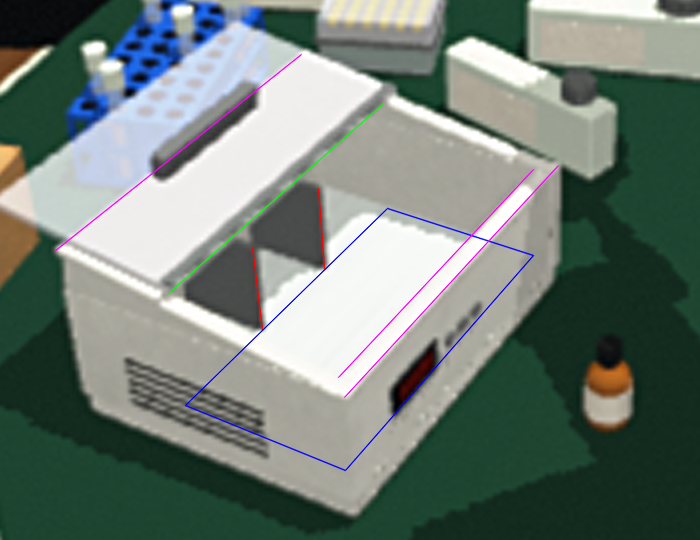

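The overlay matches: the hood edge, partitions and walls all fall within about 2 mm. Now checking the interpolated path for clearance and IK.

```bash
cat >> job.py <<'E'
GX,GZ,AL=-.018,.040,np.radians(15)
th0=np.radians(32)
KEYS=[(32,-25-110*np.cos(th0),75+110*np.sin(th0)),(32,-25,75),(26,-14,66),(20,-10,60),(13,-7,53.5),(6,-3,45),(0,0,35),(0,0,30.8)]
def pose(deg,ox,oz,y,gx=GX,gz=GZ,al=AL):
    th=np.radians(deg);c,s=np.cos(th),np.sin(th)
    g=cw((ox/1000+gx*c+gz*s),y,(oz/1000-gx*s+gz*c))
    R_=Q(C[2],al-th);return tcp_for(g,R_),R_.as_quat()
E
python3 - <<'E'
from job import *
import plan
for (a,b) in zip(KEYS,KEYS[1:]):
    m=(1e9,)
    for t in np.linspace(0,1,9):
        v=[a[i]+(b[i]-a[i])*t for i in range(3)]
        rr=plan.clear(np.radians(v[0]),v[1],v[2]);k=min((d,kk) for kk,d in rr.items() if kk[1]!="floor");f=min(d for kk,d in rr.items() if kk[1]=="floor")
        if k[0]<m[0]: m=(round(k[0],1),k[1],"floor",round(f,1),round(v[0]))
    print(a[0],b[0],m)
for y in(.069,0,-.068):
    for k in KEYS:
        t,q=pose(*k,y);j=r.solve_ik(t,q);print(y,k[0],np.round(t,3),None if j is None else np.round(j,2))
E
```

```text
32 32 (7.6, ('body', 'hood'), 'floor', 5.3, 32)
32 26 (4.6, ('body', 'front'), 'floor', 3.6, 28)
26 20 (6.1, ('body', 'front'), 'floor', 3.1, 26)
20 13 (7.0, ('body', 'front'), 'floor', 4.3, 20)
13 6 (7.4, ('body', 'front'), 'floor', 6.6, 13)
6 0 (9.9, ('body', 'front'), 'floor', 7.2, 6)
0 0 (12.5, ('body', 'back'), 'floor', 5.0, 0)
0.069 32 [0.475 0.129 0.182] [0.07 0.5  1.52 0.06 1.41 1.76]
0.069 32 [0.568 0.117 0.124] [0.04 0.72 1.3  0.05 1.42 1.73]
0.069 26 [0.573 0.116 0.116] [0.05 0.68 1.37 0.04 1.28 1.74]
0.069 20 [0.572 0.116 0.11 ] [0.06 0.63 1.47 0.02 1.12 1.76]
0.069 13 [0.569 0.116 0.103] [ 0.07  0.59  1.59 -0.01  0.93  1.78]
0.069 6 [0.567 0.117 0.093] [ 0.09  0.55  1.7  -0.05  0.73  1.83]
0.069 0 [0.565 0.117 0.081] [ 0.1   0.54  1.8  -0.12  0.55  1.9 ]
0.069 0 [0.565 0.117 0.077] [ 0.1   0.55  1.8  -0.12  0.54  1.9 ]
0 32 [0.466 0.061 0.182] [-0.05  0.47  1.57  0.03  1.39  1.65]
0 32 [0.558 0.048 0.124] [-0.06  0.69  1.35  0.02  1.4   1.64]
0 26 [0.564 0.048 0.116] [-0.06  0.65  1.43  0.02  1.25  1.64]
0 20 [0.563 0.048 0.11 ] [-0.05  0.61  1.53  0.01  1.09  1.65]
0 13 [0.56  0.048 0.103] [-0.05  0.56  1.64 -0.    0.9   1.66]
0 6 [0.558 0.048 0.093] [-0.04  0.52  1.76 -0.02  0.7   1.68]
0 0 [0.556 0.049 0.081] [-0.04  0.51  1.86 -0.05  0.51  1.71]
0 0 [0.556 0.049 0.077] [-0.04  0.52  1.86 -0.05  0.5   1.71]
-0.068 32 [ 0.457 -0.007  0.182] [-0.17  0.45  1.61 -0.01  1.38  1.53]
-0.068 32 [ 0.549 -0.019  0.124] [-0.17  0.67  1.39 -0.01  1.38  1.54]
-0.068 26 [ 0.555 -0.02   0.116] [-0.17  0.64  1.46 -0.01  1.24  1.54]
-0.068 20 [ 0.554 -0.02   0.11 ] [-0.17  0.59  1.56 -0.    1.08  1.53]
-0.068 13 [ 0.551 -0.019  0.103] [-0.17  0.54  1.68  0.    0.89  1.53]
-0.068 6 [ 0.549 -0.019  0.093] [-0.18  0.51  1.79  0.01  0.68  1.52]
-0.068 0 [ 0.547 -0.019  0.081] [-0.18  0.5   1.89  0.03  0.49  1.5 ]
-0.068 0 [ 0.547 -0.019  0.077] [-0.18  0.5   1.89  0.03  0.48  1.5 ]
```

```bash
cat >> job.py <<'E'
KEYS=[KEYS[0],(32,-25,75),(30,-20,71.7),(26,-13,66),(20,-10,60),(13,-7,53.5),(6,-3,45),(0,0,35)]
def pick(k,y):
    X,Y,T=CART[k];R_=Q(T,AL);q=R_.as_quat()
    g=np.array([X+GX*np.cos(T),Y+GX*np.sin(T),GZ]);t=tcp_for(g,R_)
    r.reach(t+[0,0,.10],q);command_gripper(min(W[k]+.028,.08),45)
    if r.move_straight(t,q,speed=.12,max_force=12): rep("HIT on descent");return False
    command_gripper(W[k]-.015,45);s=rep("grip "+k)
    if abs(s["grip_width"]-W[k])>.004: print("BAD");return False
    r.move_straight(t+[0,0,.14],q,speed=.12);s=rep("lifted")
    K=KEYS[0]; tt,qq=pose(0,K[1],K[2]+50,y); r.reach(tt,qq); rep("at front, level")
    tt,qq=pose(*K,y); r.move_straight(tt,qq,speed=.08); s=rep("K0 tipped")
    return abs(s["grip_width"]-W[k])<.004
def insert(k,y):
    for K in KEYS[1:]:
        t,q=pose(*K,y)
        p0=st()["eef_pos"];dist=np.linalg.norm(t-p0);sp=.09 if K is KEYS[1] else .025
        if r.move_straight(t,q,speed=sp,max_force=12): rep(f"HIT at key {K}");return False
    t,q=pose(0,0,27.5,y);h=r.move_straight(t,q,speed=.02,max_force=5);s=rep(f"floor {h}")
    print("oz est",round(s["eef_pos"][2]-pose(0,0,0,y)[0][2],4))
    return True
def letgo(k):
    command_gripper(W[k]+.009);s=rep("open");p=s["eef_pos"]
    q=Q(C[2],AL).as_quat();r.move_straight([p[0],p[1],p[2]+.16],q,speed=.12)
E
python3 - <<'E'
from job import *
for k in CART:
    o=[]
    for n in("top","side"):
        im=np.load(n+"4.npz")["im"];v,s=fit_poly(n,im,rect(.15,W[k],.055),CART[k]);o.append(v);print(n,k,v.round(4),round(s,1))
E
```

```text
top medium [ 0.5326  0.3775 -0.1543] 83.0
side medium [ 0.5312  0.3783 -0.1524] 96.7
top slim [ 0.5428 -0.2347 -0.3833] 75.3
side slim [ 0.5417 -0.235  -0.3808] 72.5
top broad [ 0.5122 -0.3736  0.182 ] 47.8
side broad [ 0.5094 -0.3733  0.1634] 104.0
```

View pics/top4.png

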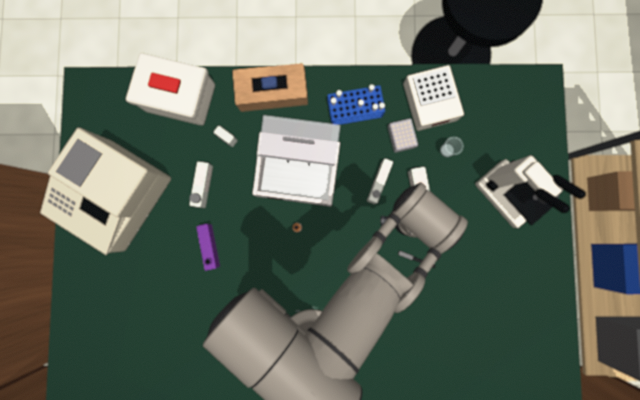

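Nothing has shifted: the cartridges sit where they were and the caps are on. Picking up the slim one first.

```bash
sed -i 's/^CART=.*/CART=dict(medium=(.532,.379,-.155),slim=(.5421,-.2339,-.379),broad=(.5101,-.3722,.167))/' job.py
python3 - <<'E'
from job import *
print(pick("slim",-.068))
look("p1",[("side",(230,60,390,290),3.4)])
E
```

```text
grip slim t 39.67 tcp [ 0.5244 -0.2269  0.0467] F [-1.9  0.9  6.1] w 0.0295
lifted t 40.99 tcp [ 0.5235 -0.2264  0.1849] F [-0.4 -0.1 -1.3] w 0.0297
at front, level t 41.97 tcp [ 0.4306 -0.0036  0.2292] F [-0.2 -0.3 -1.2] w 0.0295
K0 tipped t 42.79 tcp [ 0.4569 -0.0072  0.1821] F [-0.3  0.  -1.8] w 0.0296
True
```

View pics/p1_side.png

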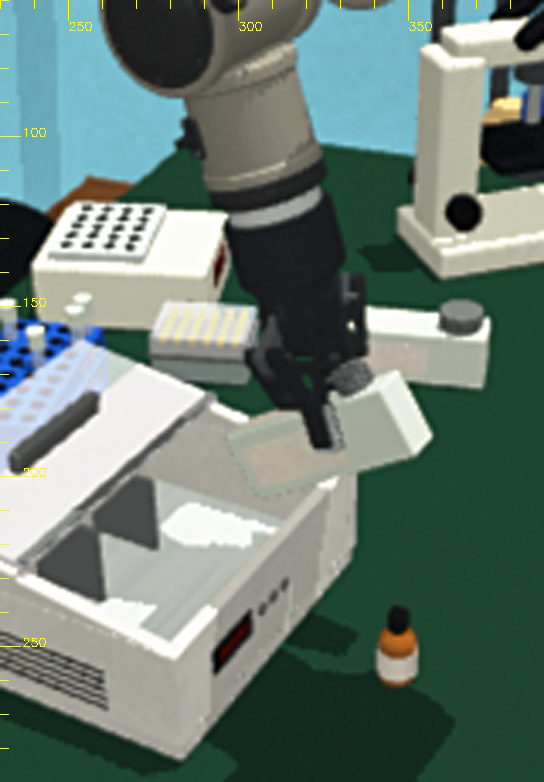

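The slim cartridge hangs tipped in front of the opening with its cap on, at about (332,172). Inserting it.

Run:
```python
from job import *
print(insert("slim",-.068))
look("i1",[("side",(200,120,350,290),4.5)])
```

```text
HIT at key (0, 0, 35) t 46.82 tcp [ 0.5472 -0.0176  0.0824] F [ 0.2  4.8 -0.6] w 0.0296
False
```

View pics/i1_side.png

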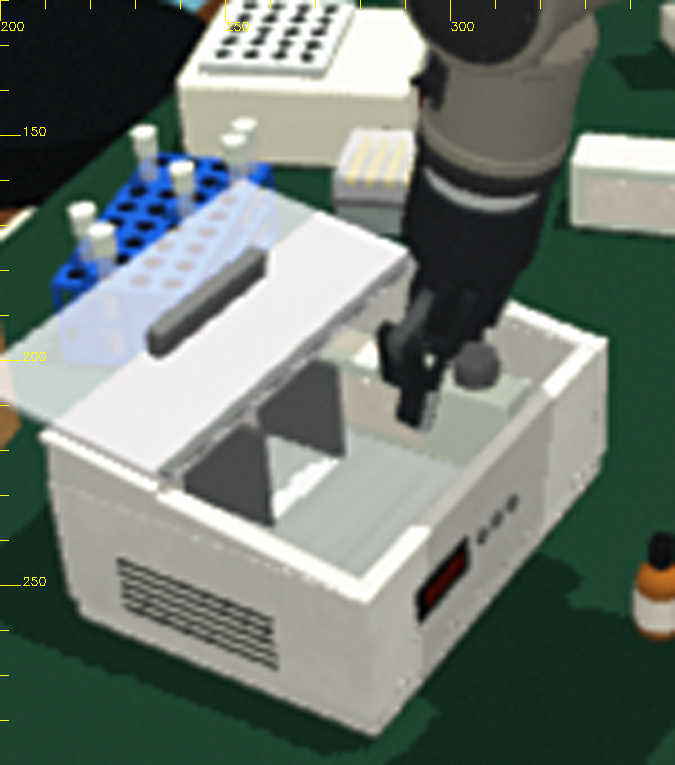

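It's nearly level, but a +y force of 5 N shows the knuckles touching the right side wall. I'll shift about 8 mm toward the middle and lower it.

Run:
```python
from job import *
y=-.060
t,q=pose(0,0,37,y);print(r.move_straight(t,q,speed=.03));rep("shifted")
t,q=pose(0,0,27.5,y);h=r.move_straight(t,q,speed=.02,max_force=5);s=rep(f"floor {h}")
print("oz",s["eef_pos"][2]-pose(0,0,0,y)[0][2])
look("i2",[("side",(200,120,350,290),4.5)])
```

```text
False
shifted t 47.27 tcp [ 0.5482 -0.0107  0.0828] F [ 0.1 -0.  -2. ] w 0.0291
floor True t 47.65 tcp [ 0.5483 -0.011   0.0767] F [-0.8  0.6  5. ] w 0.0296
oz 0.030889163382257917
```

View pics/i2_side.png

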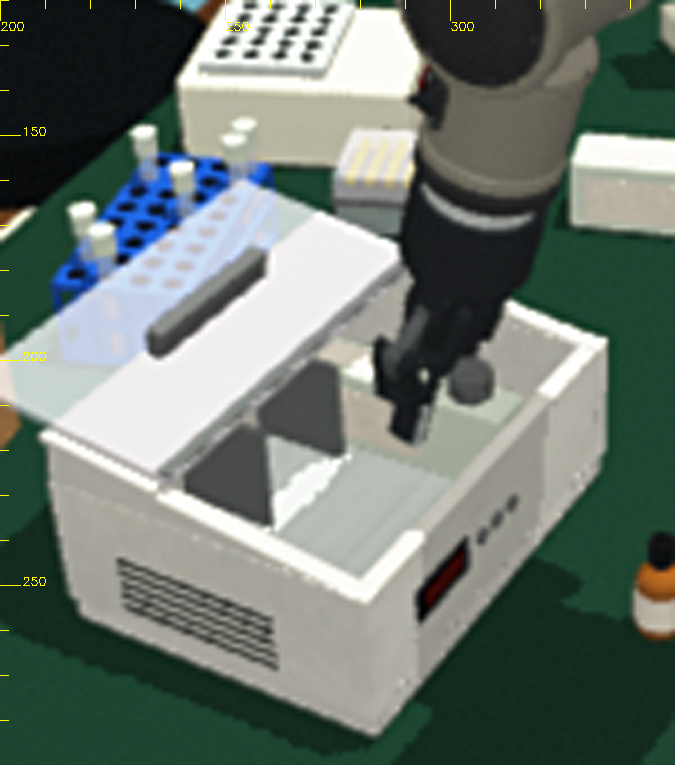

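It's on the floor with oz at 30.9 mm. I'll release it gently and retreat.

Run:
```python
from job import *
k="slim"
command_gripper(W[k]+.007);s=rep("open");p=s["eef_pos"]
q=Q(C[2],AL).as_quat();print(r.move_straight([p[0],p[1],p[2]+.06],q,speed=.08,max_force=8));rep()
p=st()["eef_pos"];r.move_straight([p[0],p[1],.26],q,speed=.2)
r.reach([.40,-.25,.28],Q(0).as_quat())
look("i3",[("side",(200,120,350,290),4.5),("top",(240,110,350,210),6)])
```

```text
open t 47.94 tcp [ 0.5476 -0.0108  0.0759] F [-0.3  0.1 -0.5] w 0.0369
False
 t 48.84 tcp [ 0.5473 -0.0108  0.1355] F [-1.1  0.4  0.3] w 0.0369
```

View pics/i3_side.png

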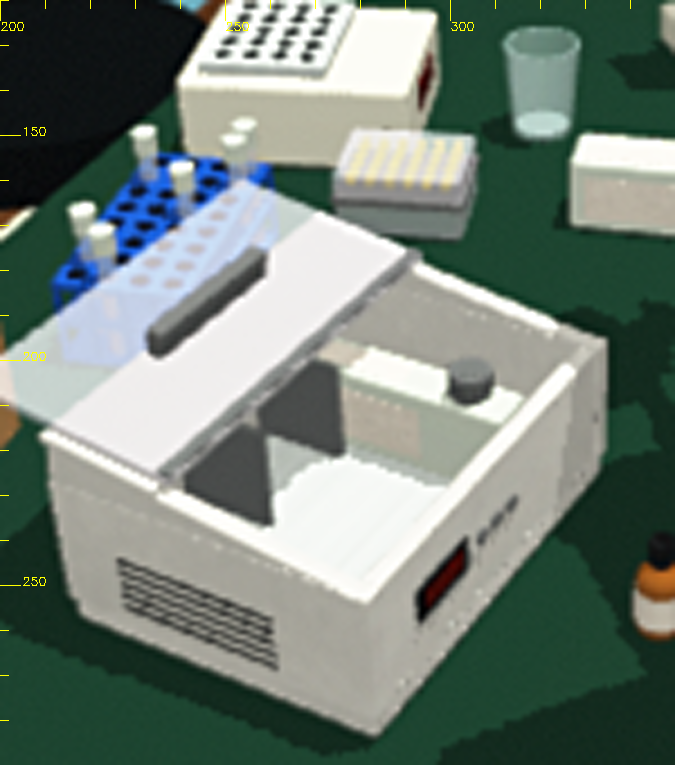

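View pics/i3_top.png

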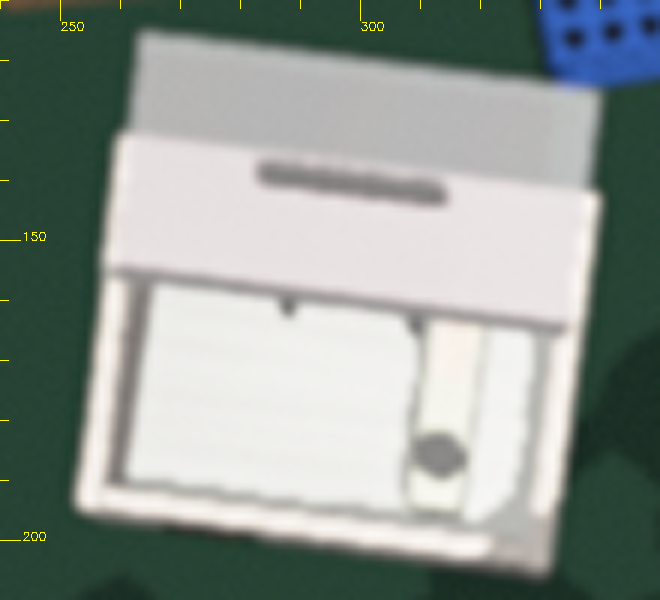

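The slim cartridge stands level with its cap on. For the other two I'll grip 10 mm higher on the body, so the knuckles pass above the side walls and the neighbouring caps. Checking clearances, then the medium one.

```bash
sed -i 's/^GX,GZ,AL=.*/GX,GZ,AL=-.018,.050,np.radians(15)/' job.py
python3 - <<'E'
from job import *
import plan
for (a,b) in zip(KEYS,KEYS[1:]):
    m=(1e9,)
    for t in np.linspace(0,1,9):
        v=[a[i]+(b[i]-a[i])*t for i in range(3)]
        rr=plan.clear(np.radians(v[0]),v[1],v[2],gz=50.);k=min((d,kk) for kk,d in rr.items() if kk[1]!="floor")
        if k[0]<m[0]: m=(round(k[0],1),k[1],round(v[0]))
    print(a[0],b[0],m)
im,_=grab("side");print(fit_poly("side",im,rect(.15,.038,.055),(.5312,.378,-.154)))
print(pick("medium",.065))
look("p2",[("side",(180,60,390,290),3.4)])
E
```

```text
32 32 (7.6, ('body', 'hood'), 32)
32 30 (7.1, ('body', 'hood'), 30)
30 26 (5.6, ('body', 'front'), 28)
26 20 (7.0, ('body', 'front'), 21)
20 13 (7.0, ('body', 'front'), 20)
13 6 (7.4, ('body', 'front'), 13)
6 0 (9.9, ('body', 'front'), 6)
(array([ 0.53122891,  0.37833176, -0.15235879]), np.float64(96.63163347325032))
grip medium t 54.92 tcp [0.5131 0.3824 0.0568] F [-0.9  0.5  6. ] w 0.0372
lifted t 56.24 tcp [0.5123 0.3817 0.1947] F [-0.2 -0.  -4.1] w 0.0371
at front, level t 57.27 tcp [0.4483 0.1294 0.2392] F [ 0.3  0.4 -2.7] w 0.0371
K0 tipped t 58.15 tcp [0.4799 0.1251 0.1907] F [-0.5  0.  -3.2] w 0.037
True
```

View pics/p2_side.png

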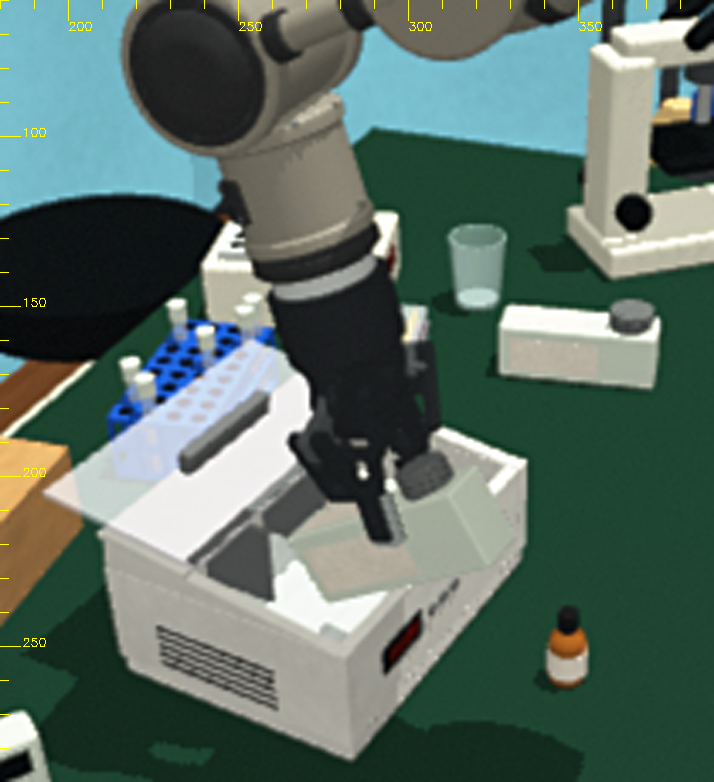

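The medium cartridge is held tipped with its cap on, at about (302,200). Inserting it.

Run:
```python
from job import *
print(insert("medium",.065))
look("j1",[("side",(180,120,350,290),4.3)])
```

```text
floor True t 62.66 tcp [0.5656 0.1131 0.0868] F [0.7 0.4 3.6] w 0.0371
oz est 0.031
True
```

View pics/j1_side.png

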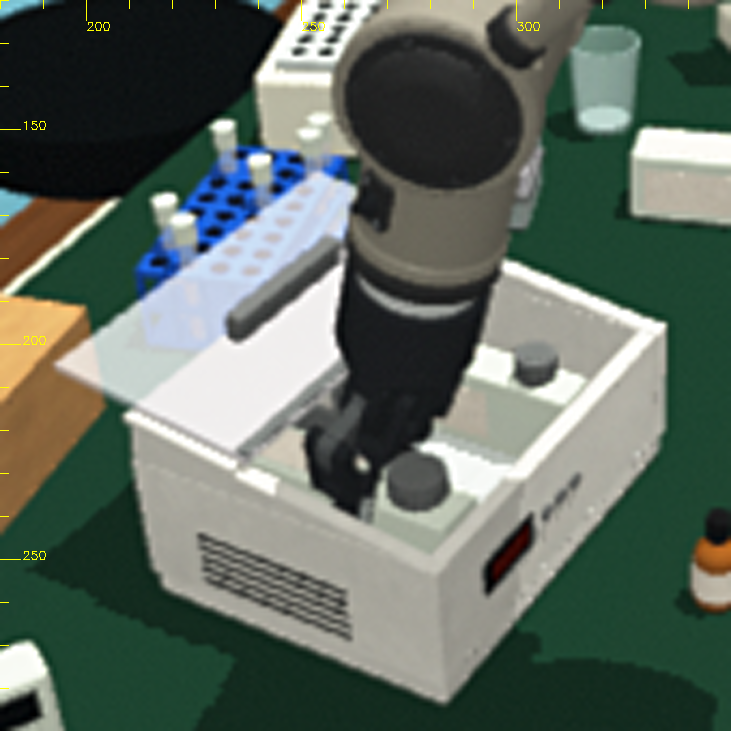

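It's down on the floor at 31 mm with no side force. Releasing it, then picking up the broad one.

```bash
cat >> job.py <<'E'
def letgo(k,park=([.40,-.25,.28],)):
    command_gripper(W[k]+.007);s=rep("open");p=s["eef_pos"]
    q=Q(C[2],AL).as_quat();print("drag",r.move_straight([p[0],p[1],p[2]+.06],q,speed=.08,max_force=8));rep()
    p=st()["eef_pos"];r.move_straight([p[0],p[1],.26],q,speed=.2)
    r.reach(park[0],Q(0).as_quat())
E
python3 - <<'E'
from job import *
letgo("medium",([.38,-.1,.3],))
look("j2",[("side",(180,120,400,290),3.5),("top",(240,110,350,210),6)])
im,_=grab("side");print(fit_poly("side",im,rect(.15,.046,.055),CART["broad"]))
E
```

```text
open t 62.96 tcp [0.5643 0.1128 0.0856] F [ 0.2 -1.1  1.3] w 0.0451
drag False
 t 63.86 tcp [0.5639 0.1128 0.1451] F [-0.4  0.4 -0.8] w 0.0449
(array([ 0.50944537, -0.37334409,  0.16623088]), np.float64(104.49726472227226))
```

View pics/j2_side.png

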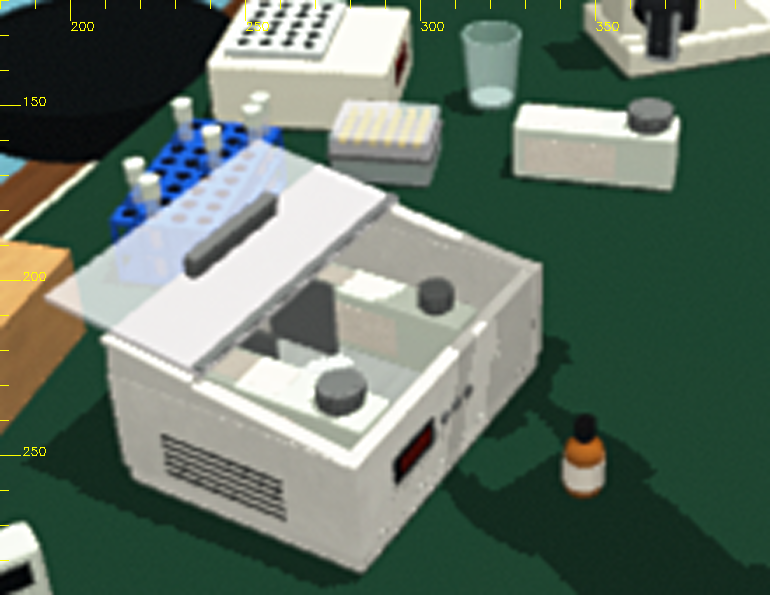

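View pics/j2_top.png

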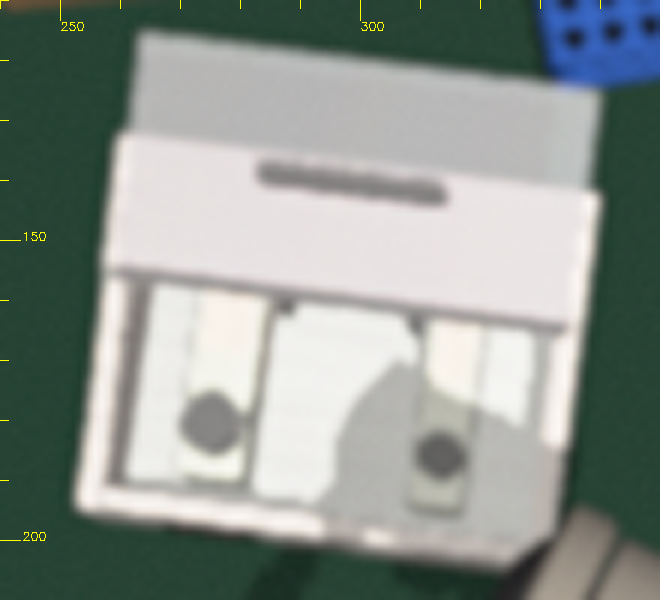

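The medium and slim cartridges both stand level with caps on. Now the broad one into the middle bay.

Run:
```python
from job import *
if pick("broad",.0005):
    look("p3",[("side",(180,60,390,290),3.4)])
```

```text
grip broad t 68.83 tcp [ 0.4911 -0.3758  0.0568] F [-0.6  0.9  5.2] w 0.045
lifted t 70.14 tcp [ 0.4905 -0.3751  0.1948] F [-0.9  0.7 -2.8] w 0.0451
at front, level t 71.78 tcp [0.4394 0.0645 0.2391] F [-0.7 -0.4 -2.3] w 0.0453
K0 tipped t 72.65 tcp [0.4712 0.0603 0.1909] F [-0.5 -1.1 -2.8] w 0.0453
```

View pics/p3_side.png

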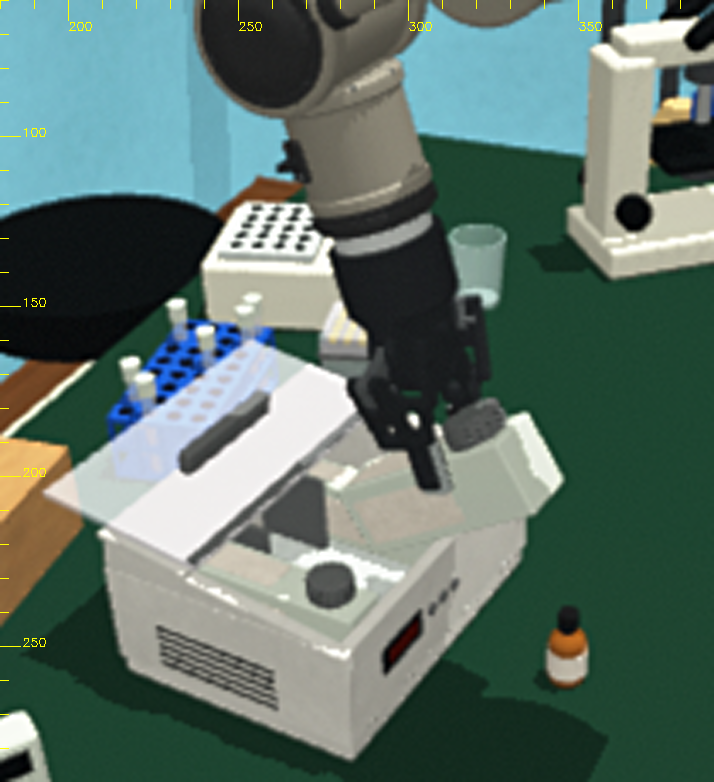

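The broad cartridge is held tipped with its cap on, at about (316,185). Inserting it.

Run:
```python
from job import *
print(insert("broad",.0005))
look("k1",[("side",(180,120,350,290),4.3)])
```

```text
floor True t 77.17 tcp [0.5569 0.0492 0.0867] F [-1.6  0.9  4.4] w 0.0454
oz est 0.0309
True
```

View pics/k1_side.png

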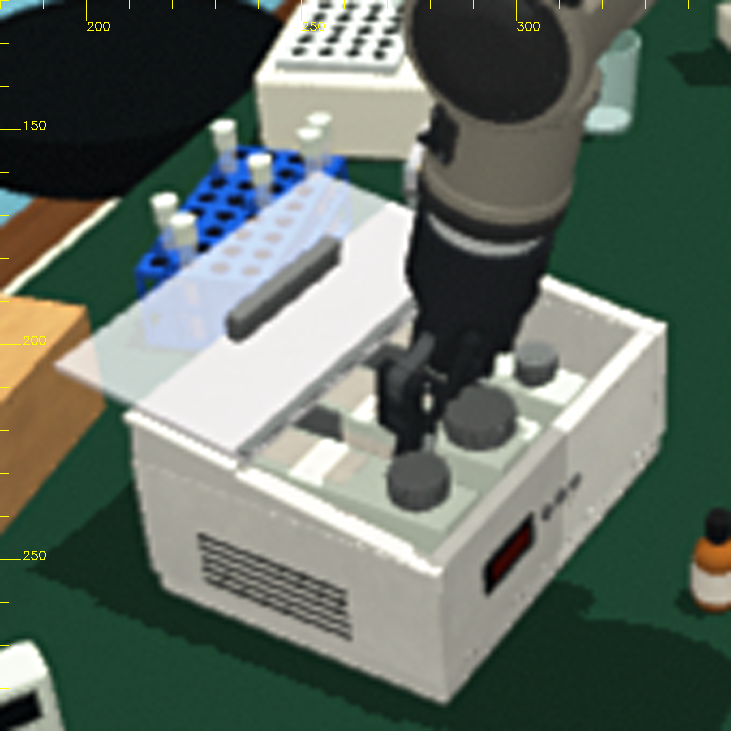

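Run:
```python
from job import *
letgo("broad",([.38,-.25,.3],))
look("k2",[("side",(180,120,400,290),3.5),("top",(240,110,350,210),6)])
r.hold(.3)
im,d=grab("side");np.savez("side5.npz",im=im,d=d);imt,dt=grab("top");np.savez("top5.npz",im=imt,d=dt)
def tocool(v): 
    d=np.array(v[:2])-C[:2];c,s=np.cos(C[2]),np.sin(C[2]);return np.round([d[0]*c+d[1]*s,-d[0]*s+d[1]*c],4)
P=cloud("top",dt)
for k,y in dict(slim=-.06,medium=.065,broad=.0005).items():
    n0=cw(-.048,y,0)
    for nm,I in(("top",imt),("side",im)):
        v,s=fit_circ(nm,I,CD[k]/2,.102,n0[:2]);print(k,nm,"cap in cooler",tocool(v),round(s,1),"(nominal -.048)")
    u=w2pix("top",cw(-.048,y,.102)).round().astype(int);print("cap z",P[u[1],u[0],2].round(4))
    zz=[]
    for x in(-.02,0.005):
        u=w2pix("top",cw(x,y,.085)).round().astype(int);zz.append(P[u[1]-1:u[1]+2,u[0]-1:u[0]+2,2].mean().round(4))
    print("top z",zz)
```

```text
open t 77.47 tcp [0.556  0.0491 0.0857] F [0.7 0.2 0.5] w 0.053
drag False
 t 78.37 tcp [0.5557 0.0491 0.1452] F [ 0.4  0.6 -0.7] w 0.0529
slim top cap in cooler [-0.0402 -0.0333] 15.8 (nominal -.048)
slim side cap in cooler [-0.033  -0.0387] 46.3 (nominal -.048)
cap z 0.0998
top z [np.float64(0.0858), np.float64(0.0857)]
medium top cap in cooler [-0.0646  0.0891] 31.5 (nominal -.048)
medium side cap in cooler [-0.0224  0.0846] 32.7 (nominal -.048)
cap z 0.1015
top z [np.float64(0.0837), np.float64(0.0851)]
broad top cap in cooler [-0.0598  0.0174] 13.9 (nominal -.048)
broad side cap in cooler [-0.0083  0.0131] 27.4 (nominal -.048)
cap z 0.1023
top z [np.float64(0.0909), np.float64(0.085)]
```

View pics/k2_side.png

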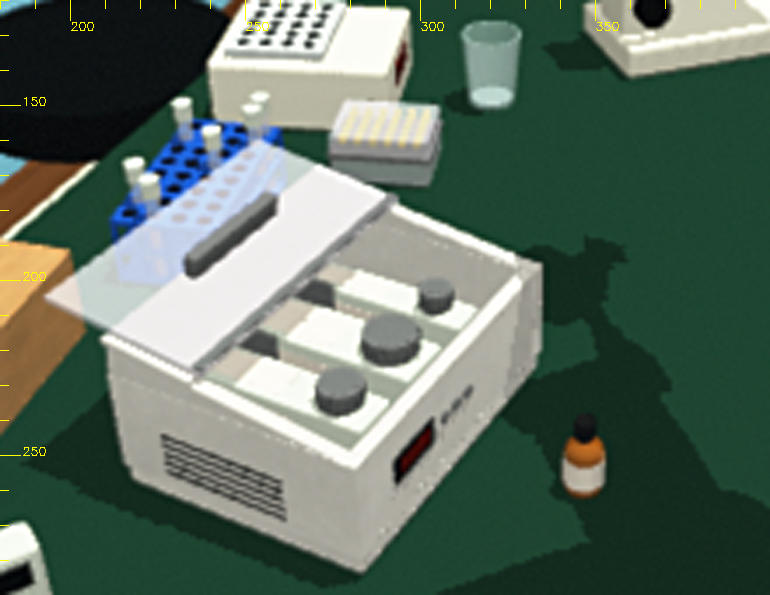

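View pics/k2_top.png

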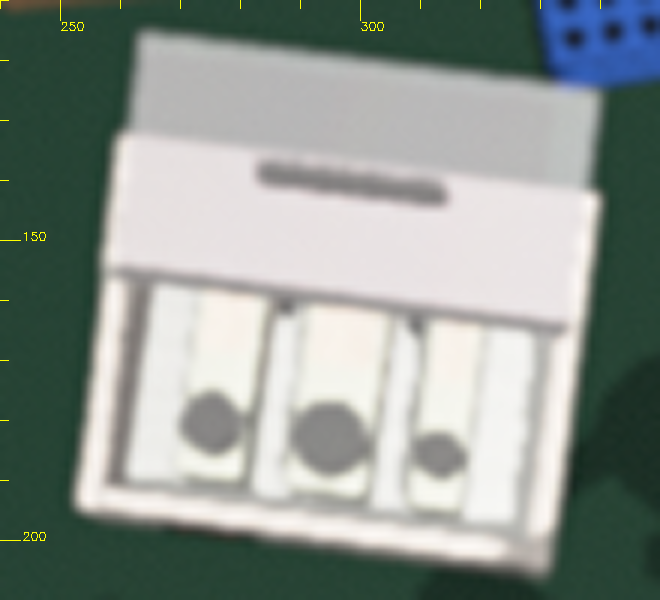

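All three stand level with caps on; cap tops read about 100–102 mm and body tops about 85 mm. The automatic circle fit doesn't count here: it assumes a bright cap on a dark background, and here it's dark on white. I'll check x from the cap pixels I read off, then close the cover.

Run:
```python
from job import *
def tocool(v): 
    d=np.array(v[:2])-C[:2];c,s=np.cos(C[2]),np.sin(C[2]);return np.round([d[0]*c+d[1]*s,-d[0]*s+d[1]*c],4)
for k,(u,v) in dict(medium=(275.1,180.0),broad=(294.7,182.6),slim=(312.7,185.5)).items(): print(k,tocool(pix2w("top",u,v,.102)))
q=Q(C[2]).as_quat()
r.reach(cw(.02,-.0,.27),q)
r.reach(cw(.112,0,.25),q);command_gripper(0,30)
r.move_straight(cw(.112,0,.1775),q,speed=.12,max_force=10);rep("ready")
h=r.move_straight(cw(-.030,0,.1775-.142*np.tan(.138)),q,speed=.07,max_force=18);s=rep(f"push {h}")
print(tocool(s["eef_pos"]))
look("z1",[("side",(180,120,400,290),3.5)])
```

```text
medium [-0.0458  0.0614]
broad [-0.0459 -0.0027]
slim [-0.0477 -0.0617]
ready t 84.05 tcp [0.687  0.031  0.1784] F [-0.3 -0.9 -0.2] w 0.0002
push True t 85.78 tcp [0.5577 0.0484 0.1599] F [3.2 0.2 0.6] w 0.0002
[-0.0179  0.    ]
```

View pics/z1_side.png

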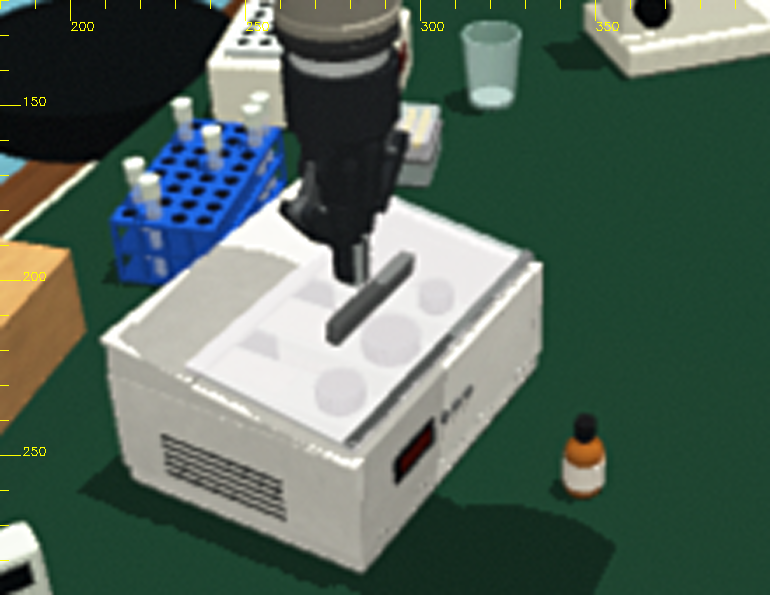

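The cover stopped against its closed stop and the caps show through it. I'll retreat and compare the rib's position with the first picture.

Run:
```python
from job import *
q=Q(C[2]).as_quat()
r.move_straight(cw(-.008,0,.163),q,speed=.05)
r.move_straight(cw(-.008,0,.27),q,speed=.2)
r.reach([.30,-.40,.28],Q(-.6).as_quat());r.hold(.3);rep("parked")
look("z2",[("side",(180,120,400,290),3.5),("top",(240,120,345,195),7.6)])
im,d=grab("top");cv2.imwrite("pics/top9.png",im[:,:,::-1])
a=np.load("top0.npz")["im"]
def ribc(I):
    g=I[168:186,272:316].astype(float).mean(2);w=np.clip(185-g,0,None)*(g<185);v,u=np.mgrid[168:186,272:316];return (w*u).sum()/w.sum(),(w*v).sum()/w.sum()
b0,b1=ribc(a),ribc(im);print("rib px",b0,b1, pix2w("top",*b0,.137)-pix2w("top",*b1,.137))
```

```text
parked t 89.06 tcp [ 0.3004 -0.3998  0.28  ] F [ 0.   0.  -0.6] w -0.0
rib px (np.float64(293.72485431973655), np.float64(176.47014610252515)) (np.float64(293.3901124287695), np.float64(177.35815493608501)) [ 0.00281362 -0.00104545  0.        ]
```

View pics/z2_side.png

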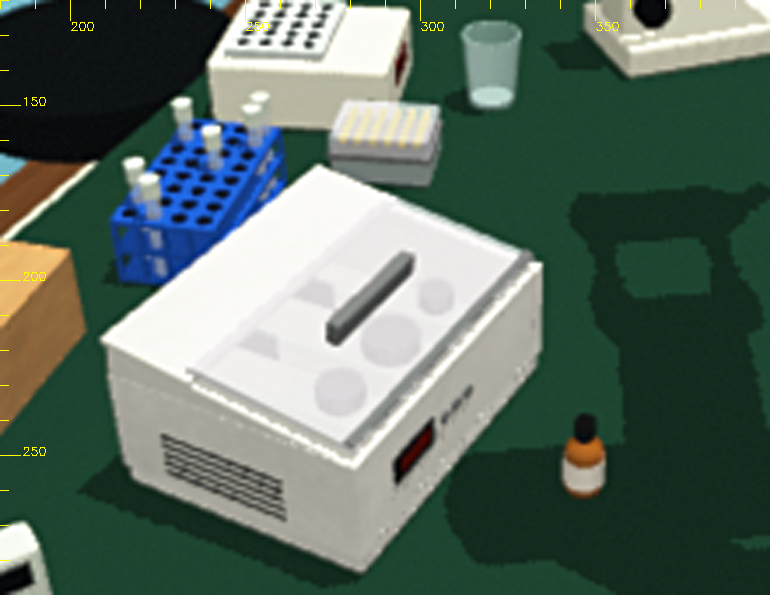

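View pics/z2_top.png

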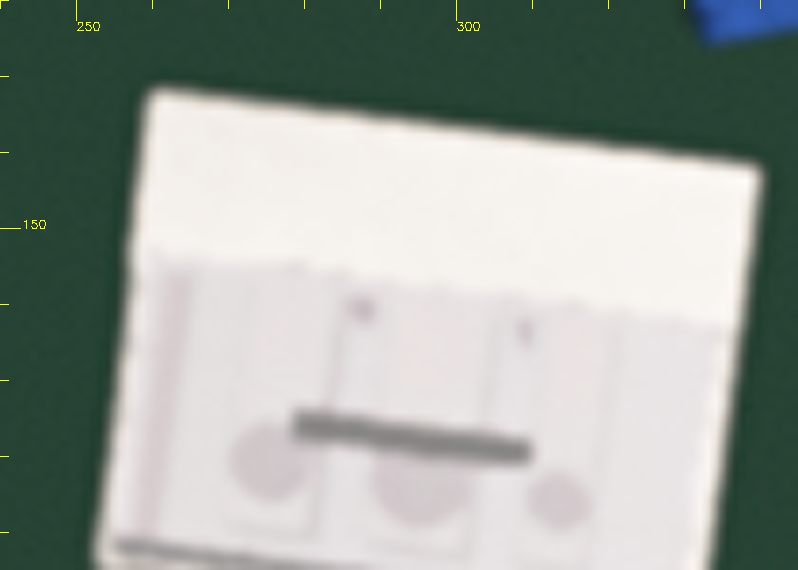

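View pics/top9.png

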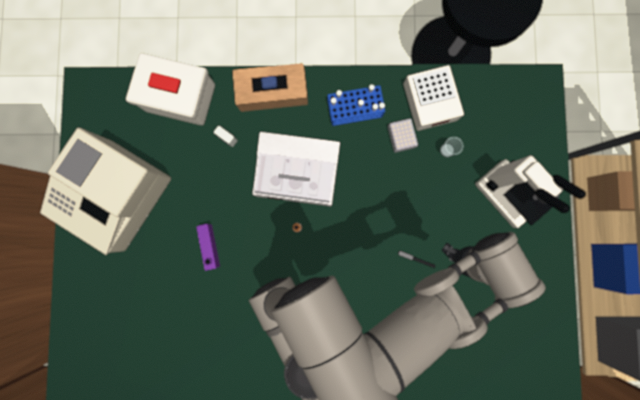

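The rib is at or about 2 mm past its starting position, so the cover is shut. The bench items haven't moved and the arm is clear, so I'm handing in.

Run:
```python
from job import *
print(r.finish_job())
```

```text
the job is handed in; nothing more can be done
None
```

All three cartridges are capped and standing in the cooler, and the cover is shut. I handed the job in at about 89 s of the 210 s; no verdict was reported.

**What I did:** I put each grey cap on its matching white cartridge and pushed the cover open to its stop. Each cartridge was then tipped about 32° under the hood and levelled: slim in the right bay, medium in the left and broad in the middle. I finished by pushing the cover to its closed stop and parking the arm clear.

**Last checks:**
- **Cartridges:** the arm felt the floor at about 31 mm (nominal 30) for all three. Body tops read about 85 mm and cap tops 100–102 mm, which fits level cartridges with seated caps. Cap pixels put each cartridge within about 3 mm of the cooler's middle along x.
- **Cover:** the rib sits at its starting position or about 2 mm further closed. The caps show through the cover.
- **Other items:** the bench items and the purple look-alike looked unmoved.

**Failed or disagreed:**
- The broad cap needed a small search, about 1.5 mm, before it dropped on.
- Inserting the slim cartridge, the gripper touched the right side wall, with about 5 N on the tool once it had stopped. I shifted 8 mm inward and gripped the other two 10 mm higher.
- The automatic circle fit of the caps in the open cooler gave wrong positions, because it expects a bright cap on a dark background. I dropped it and used pixels I read off the picture.
- One depth reading on the broad cartridge's top was 91 mm instead of 85. I took it as the cap edge, since the reading next to it was 85.

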